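# Dispense a chilling ball into the dish and hold it ready at the basin

### The arm

A 6-joint arm with a two-finger parallel gripper is mounted at the origin on the work surface. World frame = base frame: x ahead of the robot, y to its left, z up, the work surface at z = 0. Lengths are in mm, angles in rad, forces in N, time in s.
With the tool pointing down it reaches from about 300 to 775 mm from the base axis. Payload 14.6 kg.
Tool frame: the origin (TCP) lies midway between the tips of the shut fingers; the grasp point (between the pads) lies 19 mm behind it (manip.tcp_to_grasp is the distance from the TCP to the grasp point, in mm); z points along the fingers, x is the direction in which the jaws open and shut, and the axes are right-handed (so a half turn about z gives the same grasp; the last joint's range is limited). The gripper opens to 94 mm and grips with 3 to 60 N. Pads are 16 mm wide; open, the fingers measure 119 mm over their backs; the gripper's body (75 mm by 177 mm) begins 78 mm behind the grasp point.
Start: joints at [-1.168, 0.3, 1.521, -0, 1.321, -0.067], TCP at [248.981, -490.405, 165.546] pointing down, gripper open.
Joint ranges: [-3.03, 3.03], [-0.79, 2.21], [0.23, 2.52], [-1.04, 4.18], [0, 3.07], [-2.55, 2.55]. Speed limits (rad/s): [2.22, 2.22, 2.57, 3.14, 3.14, 3.14].

### API

Orientations are given as [roll, pitch, yaw] about the fixed x, y, z axes, in that order (R = Rz(yaw) Ry(pitch) Rx(roll)).
In Python, from cell import manip gives the robot as it stands.
- The arm moves only by the tool arm_command, never from a script. Its argument "steps" is a list of rows, each a list of 3 entries, a list of its own where there are three numbers: the opening, from 0 (shut) to 1 (fully open), then the shift along the tool's x, y, z in cm, then the turn about the tool's z in rad. A call has 1 to 5 rows; each row shifts and turns the commanded pose from where the row before left it, along the tool's axes as they then stand; what a row does not reach is not made up. A row lasts 1/12 s, in which the tool goes at most 41.7 mm and 7.16 degrees, less where a joint would pass 70% of its speed; a pose out of reach is approached as far as the arm can. A call with a gripper value outside its range is refused whole. The fingers move at their own pace and stop on an object; "force" is the grip in N (left out, the last holds). Time passes only in rows, so rows that do not move let the fingers close. It gives the time, the measured TCP pose, the force and the opening at its end, in the units of the state.
- manip.read_state(): the state, without advancing time (a new reading comes with each control period).
- manip.camera(name): name is "scene" or "top"; returns (picture, depth): 400x640x3 uint8, red, green, blue; 400x640 float32, mm along the optical axis (not along the pixel's ray), 0 where there is no reading.
- manip.calibration(name): a dict with "fx", "fy", "cx", "cy" (pixels), "R" (3x3) and "t" (3): a world point X has camera coordinates R X + t. Camera axes: x right, y down, z forward; pixel columns grow to the right and rows downward; lengths in mm; the calibration is good to about 2 mm. A picture is of the moment at which its call begins. calibration takes no time and is no camera call.
- manip.sign_off(): hands the job in, once; it reports no verdict.
The state is a dict: "clock": time; "joints": joint angles; "qd": joint speeds; "effort": joint torques, N m; "eef_pos": TCP position; "eef_rot": TCP orientation; "wrist_force": force on the tool from outside, world axes, zero at the start; "moment": the same for the moment, N m; "finger_gap": finger opening in mm.
Only numpy, scipy, OpenCV 4.12 (cv2) and the standard library are available. Lean on these libraries where they do the work, as an engineer would, in place of code of your own. Each camera call takes 0.05 s, during which the arm holds its last target.

### The job

Turn the dispenser's handwheel by its knob one full turn anticlockwise (seen from above), so that the steel ball rolls down into the dish and comes to rest. Then lift the dish by its bail and, keeping it level with the ball in its middle, give it exactly a quarter turn anticlockwise from how it stands, so that its pouring lip ends up pointing away from the robot, and bring just the lip over the open basin. Finish still holding the dish there, level and motionless, clear above the basin's rim, with the ball in its middle and the other things left where they stand.

Things in the scene. Friction and masses are not known exactly. Their poses are not given: they have to be found in the camera images.
- crank (a joint): turning angle (rad) of the dispenser's handwheel: 0 at the start, grows anticlockwise seen from above, one full turn is 6.28, stop at 6.7. Friction about 0.05 N m; it stays where it is left. It screws up the gate inside: the ball gets free at about 5.3 rad and takes about 2 s to roll down and settle in the dish
- crank_knob (a point): upright round wooden knob on the black handwheel on top of the dispenser: 16 mm diameter, 38 mm tall, 44 mm from the wheel's vertical axis, at the start on its +y side; it spins freely, so a gripper of constant yaw can carry it round. The point is on the knob's axis, 22 mm above its foot, 16 mm below its top, 213 mm above the table, 24 mm above the 114 mm wide wheel
- dispenser: ball dispenser fixed to the table: foot 150 x 160 mm, narrow clear-sided housing 80 x 122 mm, 176 mm tall, the handwheel on top. A 47 mm wide chute slopes down along its -y and ends 118 mm from the origin, 47 to 75 mm above the table. Origin at table level under the wheel's axis, z up; its x points away from the robot (yaw within 0.22 rad)
- dish: loose white enamel dish, 151 mm diameter, 40 mm high, about 0.3 kg, inside a shallow cone with a steep rim; stands on the table under the chute's end (10 to 18 mm between rim and chute). Origin at the centre of its underside, z up, +x towards its pouring lip, at the start along the dispenser's -y. A rigid arched wire bail with a wooden grip stands over it, in its y-z plane
- dish_centre (a point): middle of the dish's inside, on the floor, 6 mm above its underside
- dish_grip (a point): centre of the bail's wooden grip, 100 mm above the dish's underside, straight above the dish's centre: a level bar 72 mm long along the dish's y, 12 mm wide along its x, 16 mm high. The bail is rigid with the dish
- dish_lip (a point): outer end of the pouring lip, a 30 mm wide tongue on the rim: 94 mm from the dish's axis along its +x, 41 mm above its underside
- ball_center (a point): centre of the loose stainless chilling ball, 32 mm diameter, about 60 g; at the start it lies in the dispenser behind the gate, after the turn in the dish. It rolls sluggishly and runs back to the dish's middle by itself
- basin: round white enamel basin, fixed, 196 mm across the mouth, 85 mm high, origin at the centre of its underside. Its round lid (196 mm) stands open on a stiff hinge on its -y side, reaching 280 mm above the table
- basin_mouth (a point): centre of the basin's open mouth, at rim height, 85 mm above the table
- spray_bottle: hard plastic spray bottle, 72 mm diameter, 207 mm tall (bystander; origin at its underside)
- spoon_set: set of three stainless measuring spoons fanned out flat from a ring, about 130 mm long; origin at the ring (bystander; origin at its underside)
- peg_tray: wooden peg tray 140 x 200 mm with eight upright pegs, 53 mm tall (bystander; origin at its underside)
- mug: mug, 80 mm diameter, 90 mm tall (bystander; origin at its underside)
- tea_jar: glass jar with wooden cap, 80 mm diameter, 110 mm tall (bystander; origin at its underside)
- soap_block: block of soap 85 x 55 x 28 mm (bystander; origin at its underside)
Mind the look-alikes: they are no part of the job. What is shaped like the dish but blue is not meant.

How it is judged:
By the outcome, as a careful person would: the job done as asked, in the order asked, and still so for the second after the job is handed in, while the arm keeps its last pose, push and grip.
It also fails if it takes over 67 s, if anything falls off the work surface, if the arm or the gripper's body presses on something with over 40 N, if the wrist force passes 120 N, or if a joint passes its speed limit or range.

## Working session

There is one attempt and no reset: what is moved stays moved. The work goes in short steps, Python scripts to look and compute and a tool call to move; the robot and the scene stay as the last step left them, time stands still between calls to the robot, and variables do not carry over. Pictures are saved under pics/ and viewed, and the job is handed in when it is done.

Besides the shell and the picture viewer there is one more tool, called after ">>>" by a JSON object that holds its "method" and its "body", one argument or row to a line. arm_command: Moves the arm, as the interface text tells. Its arguments: {"type":"object","properties":{"steps":{"type":"array","items":{"type":"array"}},"force":{"type":"number"}},"required":["steps"]}

```bash
mkdir -p pics; ls; python3 - <<'E'
from cell import manip
import cv2,numpy as np
for n in ("scene","top"):
    p,d=manip.camera(n); cv2.imwrite(f"pics/{n}0.png",p[:,:,::-1]); np.savez(f"{n}0.npz",p=p,d=d)
    c=manip.calibration(n); print(n,{k:np.round(v,3).tolist() for k,v in c.items()}, (d>0).mean())
print(manip.read_state())
E
```

```text
pics
scene {'fx': 470.595, 'fy': 470.595, 'cx': 322.899, 'cy': 196.93, 'R': [[0.794, 0.607, -0.01], [0.388, -0.519, -0.762], [-0.468, 0.601, -0.648]], 't': [-404.734, -64.111, 1865.184]} 0.9941796875
top {'fx': 449.778, 'fy': 449.778, 'cx': 317.48, 'cy': 198.601, 'R': [[-0.004, -1.0, -0.015], [-0.993, 0.006, -0.119], [0.119, 0.014, -0.993]], 't': [25.204, 530.2, 1451.379]} 0.99598046875
{'clock': 0.1, 'joints': array([-1.16763302e+00,  3.00434898e-01,  1.52151864e+00,  3.88950152e-08,
        1.32066836e+00, -6.66144718e-02]), 'qd': array([-0.00074641, -0.00168124, -0.00236081, -0.00063435,  0.00119941,
        0.00043713]), 'effort': array([ 1.39057465e-03, -5.32643580e+01, -3.53282261e+01,  7.09800376e-02,
        2.35068554e-02, -6.60486262e-05]), 'eef_pos': array([ 248.8631055 , -490.17506931,  165.03261433]), 'eef_rot': array([-3.14152410e+00,  1.02695257e-03, -1.10101852e+00]), 'wrist_force': array([ 0.45257013, -0.58494786,  1.30361658]), 'moment': array([-0.03408605,  0.01244326,  0.02844215]), 'finger_gap': 93.9453224739749}
```

View pics/scene0.png

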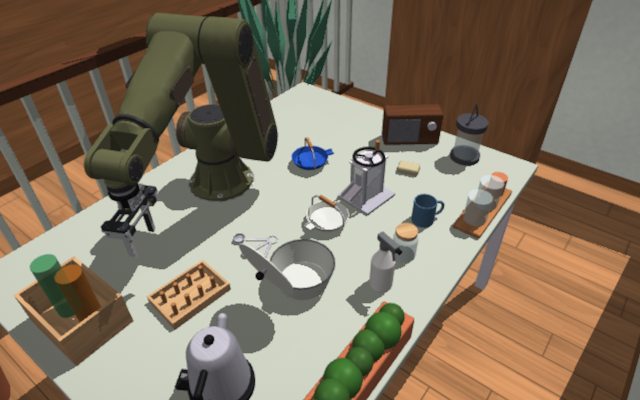

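View pics/top0.png

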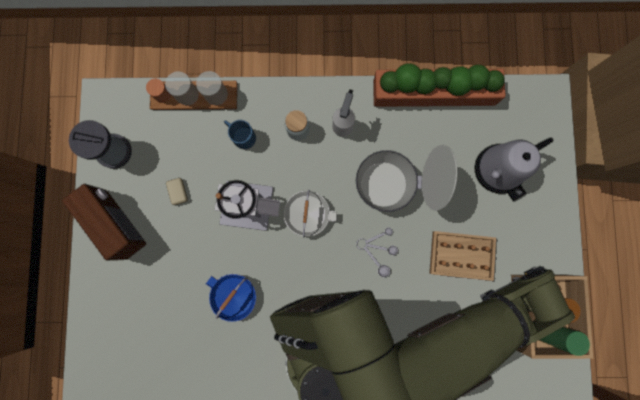

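Top view: the handwheel is at about (236,199) with its knob near (219,196). The white dish is at (307,213) with its lip towards (333,216), and its wooden grip is at (306,210). The basin is at (387,181) with its lid at (438,178). Things that could be mistaken:
- for the dish: the blue dish at (233,298)
- for the basin: the kettle at (507,166)
- for the knob: the tea-jar cap at (296,121)

I choose the white dish, the black wheel and the open basin, and check them in a close crop.

```bash
cat > h.py <<'E'
import numpy as np,cv2
from cell import manip
def ray(n,u,v):
    c=manip.calibration(n);R=np.array(c["R"]);t=np.array(c["t"])
    d=R.T@np.array([(u-c["cx"])/c["fx"],(v-c["cy"])/c["fy"],1]);return -R.T@t,d
def onz(n,u,v,z):
    o,d=ray(n,u,v);return o+d*(z-o[2])/d[2]
def cloud(n,dep):
    c=manip.calibration(n);R=np.array(c["R"]);t=np.array(c["t"])
    v,u=np.mgrid[:400,:640];X=np.stack([(u-c["cx"])/c["fx"]*dep,(v-c["cy"])/c["fy"]*dep,dep],-1)
    return (X-t)@R
def proj(n,X):
    c=manip.calibration(n);q=np.array(c["R"])@np.array(X,float)+c["t"];return q[0]/q[2]*c["fx"]+c["cx"],q[1]/q[2]*c["fy"]+c["cy"]
def crop(p,u0,v0,u1,v1,s,f):
    cv2.imwrite(f,cv2.resize(p[v0:v1,u0:u1,::-1],None,fx=s,fy=s,interpolation=cv2.INTER_CUBIC))
E
python3 - <<'E'
from h import *
t=np.load("top0.npz")["p"];s=np.load("scene0.npz")["p"]
a=cv2.resize(t[160:260,200:345,::-1],None,fx=5,fy=5,interpolation=cv2.INTER_CUBIC);cv2.imwrite("pics/c1.png",a)
crop(s,290,130,420,250,5,"pics/c2.png")
E
```

```text
(no output)
```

View pics/c1.png

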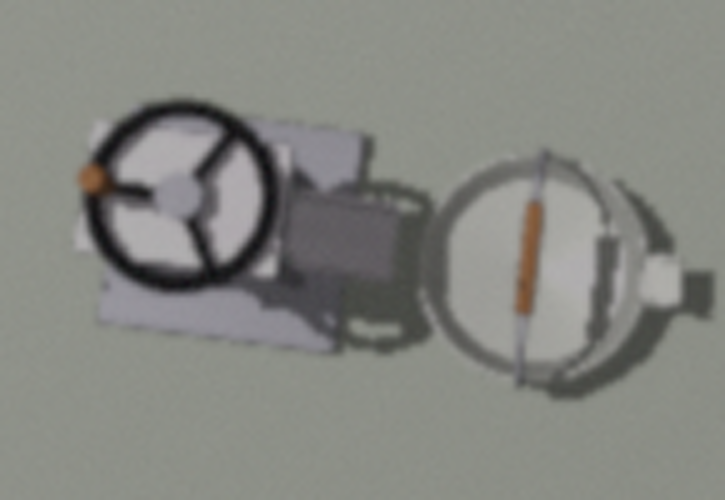

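View pics/c2.png

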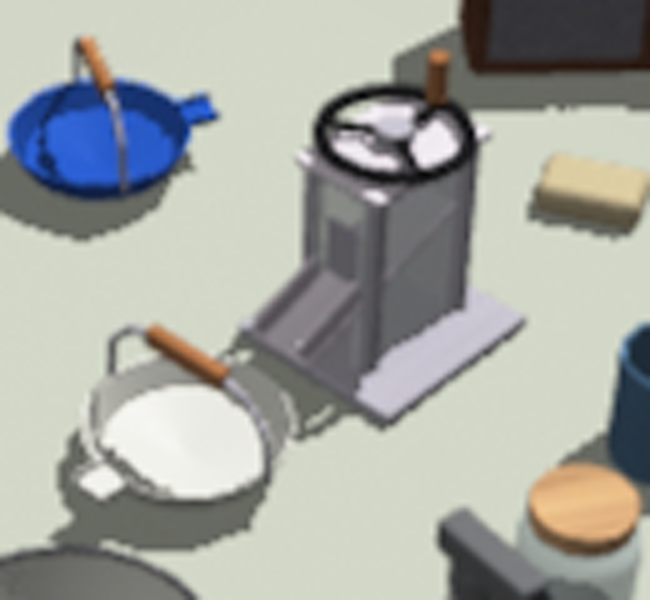

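The crops confirm the choice. The black wheel has its orange knob at its left, at (219,196) in the top view and about (377,145) in the scene view. The white dish has its grip at (306,211) top and about (327,200) scene, and its lip at (332,216) top. Next I measure.

```bash
python3 - <<'E'
from h import *
def comps(p,win,f):
    u0,v0,u1,v1=win
    m=np.zeros(p.shape[:2],np.uint8); m[v0:v1,u0:u1]=f(p[v0:v1,u0:u1].astype(int))
    return m
org=lambda q:((q[...,0]-q[...,2]>50)&(q[...,0]>q[...,1]+20))
T=np.load("top0.npz");S=np.load("scene0.npz");t,s=T["p"],S["p"]
def cen(m):
    v,u=np.nonzero(m);return u.mean(),v.mean(),len(u)
# knob
kt=cen(comps(t,(212,185,226,205),org)); ks=cen(comps(s,(370,138,385,153),org))
gt=comps(t,(295,190,315,230),org); gs=comps(s,(315,190,340,212),org)
print("knob px",kt,ks,"grip px",cen(gt),cen(gs))
def tri(a,b):
    o1,d1=ray("top",*a[:2]);o2,d2=ray("scene",*b[:2])
    A=np.stack([d1,-d2],1);k=np.linalg.lstsq(A,o2-o1,rcond=None)[0]
    p1=o1+d1*k[0];p2=o2+d2*k[1];return (p1+p2)/2,np.linalg.norm(p1-p2)
print("knob tri",tri(kt,ks),"top@229",onz("top",*kt[:2],229), "top@220", onz("top",*kt[:2],220))
print("grip tri",tri(cen(gt),cen(gs)),"top@107",onz("top",*cen(gt)[:2],107))
v,u=np.nonzero(gt);P=np.array([onz("top",a,b,107) for a,b in zip(u,v)])[:,:2]
w,V=np.linalg.eigh(np.cov(P.T));print("grip dir",V[:,1],"len",np.ptp((P-P.mean(0))@V[:,1]))
v,u=np.nonzero(gs);P=np.array([onz("scene",a,b,102) for a,b in zip(u,v)])[:,:2]
w,V=np.linalg.eigh(np.cov(P.T));print("grip dir scene",V[:,1],"len",np.ptp((P-P.mean(0))@V[:,1]),P.mean(0))
# wheel dark
m=comps(t,(213,178,258,221),lambda q:(q.max(-1)<45)); m=cv2.morphologyEx(m,cv2.MORPH_OPEN,np.ones((2,2),np.uint8))
c=max(cv2.findContours(m,0,1)[0],key=cv2.contourArea)
e=cv2.fitEllipse(cv2.convexHull(c));print("wheel",e,onz("top",*e[0],189),e[1][0]/449.8*1260)
# depth of pieces
C=cloud("top",T["d"]);D=cloud("scene",S["d"])
print("depth knob",C[196,219],D[int(ks[1]),int(ks[0])])
ht=(C[...,2]);
for name,(u0,v0,u1,v1) in dict(basin=(350,145,425,215),disp=(210,170,290,235)).items():
    print(name,np.percentile(ht[v0:v1,u0:u1],[1,50,99]))
# basin rim points
reg=np.zeros_like(ht,bool);reg[140:222,345:430]=1
mm=reg&(abs(ht-85)<5);v,u=np.nonzero(mm);print(len(u));e=cv2.minEnclosingCircle(C[mm][:,:2].astype(np.float32));print("basin",e)
# foot: pix with dispenser foot
E
```

```text
knob px (np.float64(218.0), np.float64(195.35294117647058), 17) (np.float64(377.4166666666667), np.float64(141.58333333333334), 12) grip px (np.float64(305.36170212765956), np.float64(210.72340425531914), 47) (np.float64(327.3709677419355), np.float64(200.29032258064515), 62)
knob tri (array([518.75256473, 306.44127536, 226.79239465]), np.float64(2.140901072052967)) top@229 [517.63267166 305.19496599 229.        ] top@220 [518.79204747 307.33495731 220.        ]
grip tri (array([483.76191233,  59.8463591 , 106.02150944]), np.float64(0.7214976275082826)) top@107 [483.40054535  59.56453709 107.        ]
grip dir [-0.99343217  0.11442257] len 63.269690575779265
grip dir scene [-0.98889501  0.14861581] len 71.28026105172012 [481.0463655   63.86016568]
wheel ((237.20025634765625, 200.7649383544922), (34.86151123046875, 37.10986328125), 71.62561798095703) [506.34808549 257.47373764 189.        ] 97.65563394928996
depth knob [516.37962486 303.44879673 224.01804691] [521.81954728 299.93655776 234.22846712]
basin [ -6.4335749    4.81057474 102.60145031]
disp [ -6.6545532    7.41077743 215.11863823]
360
basin ((581.0106811523438, -205.6200714111328), 106.80352783203125)
```

```bash
python3 - <<'E'
from h import *
from scipy.optimize import least_squares
T=np.load("top0.npz");S=np.load("scene0.npz");t,s=T["p"],S["p"]
def up(p,win,k=5):
    u0,v0,u1,v1=win;return cv2.resize(p[v0:v1,u0:u1],None,fx=k,fy=k,interpolation=cv2.INTER_CUBIC),lambda a:((a[0]+.5)/k-.5+u0,(a[1]+.5)/k-.5+v0)
def circ(P):
    f=lambda x:np.hypot(P[:,0]-x[0],P[:,1]-x[1])-x[2]
    r=least_squares(f,[*P.mean(0),50],loss="soft_l1",f_scale=2);return r.x,np.abs(r.fun).mean()
for n,p,win in (("top",t,(212,176,260,223)),("scene",s,(350,140,390,172))):
    a,f=up(p,win);m=(a.max(-1)<85).astype(np.uint8)
    c=max(cv2.findContours(m,0,1)[0],key=cv2.contourArea);h=cv2.convexHull(c)[:,0]
    P=np.array([onz(n,*f(q),187)[:2] for q in c[:,0]]) if 0 else np.array([onz(n,*f(q),187)[:2] for q in h])
    print("wheel",n,circ(P))
# orange knob and grip, upsampled
o=lambda a:((a[...,0].astype(int)-a[...,2]>45)&(a[...,0].astype(int)>a[...,1]+15)).astype(np.uint8)
for n,p,win,z in (("top",t,(212,188,226,203),220),("scene",s,(370,136,386,156),213),("top",t,(295,190,318,230),106),("scene",s,(315,188,342,212),101)):
    a,f=up(p,win);c=max(cv2.findContours(o(a),0,1)[0],key=cv2.contourArea);M=cv2.moments(c);q=f((M["m10"]/M["m00"],M["m01"]/M["m00"]))
    r=cv2.minAreaRect(c);b=cv2.boxPoints(r);B=np.array([onz(n,*f(x),z)[:2] for x in b])
    e1=B[1]-B[0];e2=B[2]-B[1];e=e1 if np.hypot(*e1)>np.hypot(*e2) else e2
    print(n,z,"px",np.round(q,2),"pt",onz(n,*q,z).round(1),"long",np.hypot(*e).round(1),"ang",np.degrees(np.arctan2(e[1],e[0])).round(1))
# basin: rim points by depth in both views
for n,dd,win in (("top",T["d"],(345,140,432,222)),("scene",S["d"],(255,235,345,305))):
    C=cloud(n,dd);u0,v0,u1,v1=win;Q=C[v0:v1,u0:u1].reshape(-1,3);Q=Q[abs(Q[:,2]-83)<5]
    r=least_squares(lambda x:np.hypot(Q[:,0]-x[0],Q[:,1]-x[1])-97,[560,-100],loss="cauchy",f_scale=3)
    print("basin",n,r.x,len(Q),np.median(abs(r.fun)))
    Q=C.reshape(-1,3);Q=Q[(abs(Q[:,2]-38)<4)&(np.hypot(Q[:,0]-480,Q[:,1]-60)<90)]
    r=least_squares(lambda x:np.hypot(Q[:,0]-x[0],Q[:,1]-x[1])-74,[480,60],loss="cauchy",f_scale=3);print("dish rim",r.x,len(Q),np.median(abs(r.fun)))
a,f=up(t,(345,140,430,222),7);cv2.imwrite("pics/b1.png",a[:,:,::-1])
a,f=up(s,(235,225,345,310),7);cv2.imwrite("pics/b2.png",a[:,:,::-1])
E
```

```text
wheel top (array([512.04785128, 260.72071132,  58.28766578]), np.float64(3.034770786876374))
wheel scene (array([522.04011054, 265.89630982,  65.7036395 ]), np.float64(8.262115967082792))
top 220 px [217.96 195.27] pt [519.  307.5 220. ] long 13.8 ang -44.3
scene 213 px [376.91 143.2 ] pt [513.1 315.7 213. ] long 63.6 ang 121.7
top 106 px [305.3  211.03] pt [482.5  59.8 106. ] long 67.0 ang -6.6
scene 101 px [327.11 200.33] pt [479.9  64.1 101. ] long 74.0 ang -6.2
basin top [ 580.8940283  -198.12972679] 321 2.019711764017856
dish rim [482.1108266   59.04045064] 222 2.7029383252981987
basin scene [ 580.60345677 -199.9242089 ] 261 1.90532439246239
dish rim [481.6198649   58.95276519] 147 2.7196090349681583
```

View pics/b1.png

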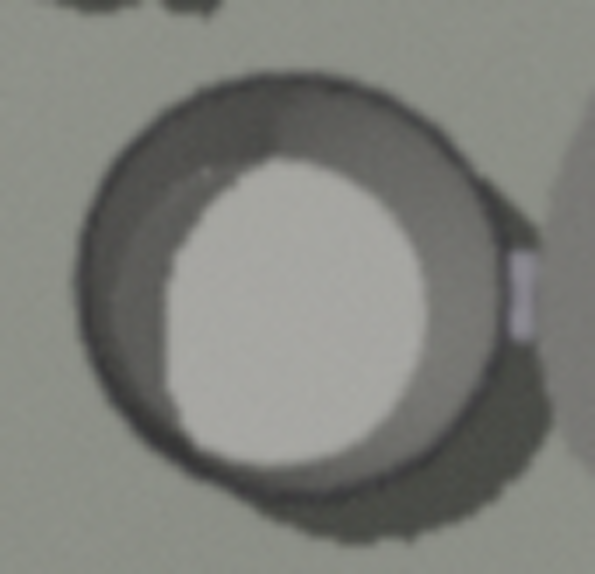

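View pics/b2.png

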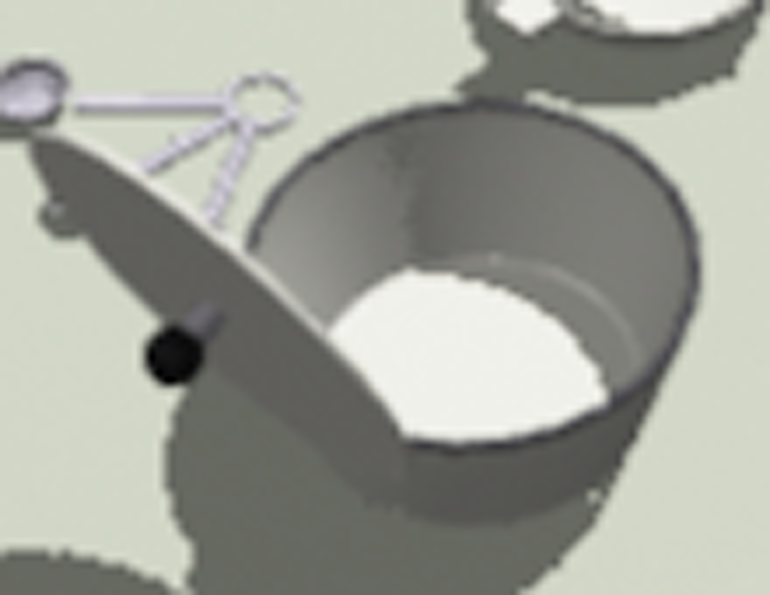

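```bash
python3 - <<'E'
from h import *
print("basin top", onz("top",386.0,180.4,85), 61.9/449.8*1357)
print("wheel top",onz("top",235.8,198.5,189),"scene",onz("scene",368.7,156.7,189))
for z in (200,213,229): print("knob",z,onz("top",217.96,195.27,z))
print("scene knob top c2(438,55)->",onz("scene",377.1,140.5,229), "foot c2(437,98)", onz("scene",376.9,149.1,191))
# lip, both views
print("lip top",onz("top",334,216,40), onz("top",330,215.8,40),"scene",onz("scene",308.6,225.6,40))
# foot corners top crop (100,120),(368,135),(342,352),(98,322)
for a in ((95,120),(370,133),(342,352),(98,323)): print("foot",onz("top",a[0]/5+199.5,a[1]/5+159.5,6)[:2])
T=np.load("top0.npz");C=cloud("top",T["d"])
m=T["p"]
for k in ((387,165),(387,150),(357,181),(387,211),(416,181)): print(k,C[k[1]-1:k[1]+2,k[0],:].round(0).tolist())
E
```

```text
basin top [ 581.11820849 -196.74317258   85.        ] 186.74588706091598
wheel top [513.10690721 261.73845663 189.        ] scene [517.42406059 258.02089915 189.        ]
knob 200 [521.61442727 312.2137507  200.        ]
knob 213 [519.93732184 309.12142377 213.        ]
knob 229 [517.87319209 305.31548294 229.        ]
scene knob top c2(438,55)-> [516.44886139 309.68775697 229.        ] foot c2(437,98) [516.83097914 312.32914059 191.        ]
lip top [471.85725702 -31.14553525  40.        ] [472.57842027 -18.10318154  40.        ] scene [466.00272139 -22.97948731  40.        ]
foot [586.74616292 357.43303157]
foot [576.72719336 171.15822382]
foot [429.28773744 188.7124027 ]
foot [449.42424187 352.34630153]
(387, 165) [[651.0, -213.0, 2.0], [646.0, -212.0, 6.0], [644.0, -213.0, -0.0]]
(387, 150) [[703.0, -214.0, 1.0], [679.0, -202.0, 89.0], [677.0, -202.0, 82.0]]
(357, 181) [[586.0, -106.0, 68.0], [581.0, -105.0, 78.0], [578.0, -105.0, 76.0]]
(387, 211) [[486.0, -197.0, 90.0], [483.0, -198.0, 86.0], [488.0, -210.0, -2.0]]
(416, 181) [[582.0, -292.0, 84.0], [579.0, -292.0, 84.0], [576.0, -293.0, 80.0]]
```

Measured so far (mm):

| Thing | Position | Notes |
|---|---|---|
| Wheel axis | (514, 261) | |
| Knob | (518.5, 306.5) | |
| Dish | (482, 59.5) | |
| Basin | (581, -198) | |
| Dispenser yaw | -0.115 rad | from the grip and the foot edge |

The dish lies about 203 mm from the wheel axis, so its rim is about 9 mm past the chute, roughly matching the 10–18 mm given. First I rise and turn to yaw -0.115.

>>> {"method": "arm_command", "body": {
  "steps": [
    [1, [0, 0, -1.3], -0.11],
    [1, [0, 0, -1.3], -0.11],
    [1, [0, 0, -1.3], -0.11],
    [1, [0, 0, -1.3], -0.11],
    [1, [0, 0, -1.3], -0.11]
  ],
  "force": 10
}}

```text
clock: 0.52
eef_pos: [248.9, -490.2, 230.9]
eef_rot: [-3.141, 0.001, -0.546]
wrist_force: [0.8, 0.4, 0.2]
finger_gap: 94.1
```

>>> {"method": "arm_command", "body": {
  "steps": [
    [1, [0, 0, -1.3], -0.11],
    [1, [0, 0, -1.3], -0.11],
    [1, [0, 0, -1.3], -0.11],
    [1, [0, 0, -1.3], -0.106],
    [1, [0, 0, 0], 0]
  ]
}}

```text
clock: 0.93
eef_pos: [249.2, -490.9, 284.6]
eef_rot: [3.139, -0.001, -0.11]
wrist_force: [0.4, 0.1, 0.3]
finger_gap: 94.1
```

>>> {"method": "arm_command", "body": {
  "steps": [
    [1, [0.4, -1.5, 0], 0],
    [1, [0.7, -3, 0], 0],
    [1, [0.7, -3.3, 0], 0],
    [1, [0.7, -3.3, 0], 0],
    [1, [0.7, -3.3, 0], 0]
  ]
}}

```text
clock: 1.35
eef_pos: [297.3, -349.4, 281.4]
eef_rot: [-3.141, 0.001, -0.12]
wrist_force: [0.5, -0.4, 0.1]
finger_gap: 93.7
```

>>> {"method": "arm_command", "body": {
  "steps": [
    [1, [0.7, -3.3, 0], 0],
    [1, [0.7, -3.3, 0], 0],
    [1, [0.7, -3.3, 0], 0],
    [1, [0.7, -3.3, 0], 0],
    [1, [0.7, -3.3, 0], 0]
  ]
}}

```text
clock: 1.77
eef_pos: [350.9, -189.5, 281.7]
eef_rot: [-3.141, 0.001, -0.119]
wrist_force: [1.3, -0.7, 0.7]
finger_gap: 93.9
```

>>> {"method": "arm_command", "body": {
  "steps": [
    [1, [0.7, -3.3, 0], 0],
    [1, [0.7, -3.3, 0], 0],
    [1, [0.7, -3.3, 0], 0],
    [1, [0.7, -3.3, 0], 0],
    [1, [0.7, -3.3, 0], 0]
  ]
}}

```text
clock: 2.18
eef_pos: [404.6, -29.5, 281.8]
eef_rot: [3.142, 0.001, -0.119]
wrist_force: [0.9, -0.3, 0.2]
finger_gap: 93.9
```

>>> {"method": "arm_command", "body": {
  "steps": [
    [1, [0.7, -3.3, 0], 0],
    [1, [0.7, -3.3, 0], 0],
    [1, [0.7, -3.3, 0], 0],
    [1, [0.7, -3.3, 0], 0],
    [1, [0.7, -3.3, 0], 0]
  ]
}}

```text
clock: 2.6
eef_pos: [458.3, 130.4, 281.6]
eef_rot: [3.141, 0.001, -0.119]
wrist_force: [1.4, -1.3, 1.1]
finger_gap: 94.4
```

>>> {"method": "arm_command", "body": {
  "steps": [
    [1, [0.7, -3.3, 0], 0],
    [1, [0.7, -3.3, 0], 0],
    [1, [0.7, -3.3, 0], 0],
    [1, [0.7, -2, 0], 0],
    [1, [0, 0, 0], 0]
  ]
}}

```text
clock: 3.02
eef_pos: [500.1, 246.5, 280.3]
eef_rot: [3.141, 0.003, -0.116]
wrist_force: [0.2, 0.3, -0.5]
finger_gap: 93.9
```

```bash
cat > w.py <<'E'
import sys,numpy as np
from cell import manip
s=manip.read_state();p=s["eef_pos"];y=s["eef_rot"][2]
d=np.array([float(a) for a in sys.argv[1:4]])-p
print("clock",round(s["clock"],2),"pos",p.round(1),"rot",s["eef_rot"].round(4),"gap",round(s["finger_gap"],1))
print("cm tool:",((d[0]*np.cos(y)+d[1]*np.sin(y))/10).round(2),((d[0]*np.sin(y)-d[1]*np.cos(y))/10).round(2),(-d[2]/10).round(2),"F",s["wrist_force"].round(1),"M",s["moment"].round(2))
E
python3 w.py 518.5 306.5 197
```

```text
clock 3.02 pos [500.1 246.5 280.3] rot [ 3.1406e+00  2.6000e-03 -1.1630e-01] gap 93.9
cm tool: 1.13 -6.17 8.33 F [ 0.2  0.3 -0.5] M [-0.04 -0.03 -0.  ]
```

>>> {"method": "arm_command", "body": {
  "steps": [
    [1, [0.4, -2, 0], 0],
    [1, [0.4, -2.2, 0], 0],
    [0.5, [0.3, -2, 0], 0],
    [0.5, [0, 0, 1.5], 0],
    [0.5, [0, 0, 1.5], 0]
  ]
}}

```text
clock: 3.43
eef_pos: [517.9, 304.3, 251.3]
eef_rot: [3.141, 0.0, -0.118]
wrist_force: [-0.3, 0.9, -0.6]
finger_gap: 77.4
```

>>> {"method": "arm_command", "body": {
  "steps": [
    [0.5, [0, 0, 1], 0],
    [0.5, [0, 0, 0], 0]
  ]
}}

```text
clock: 3.6
eef_pos: [517.1, 303.1, 239.8]
eef_rot: [3.139, 0.003, -0.117]
wrist_force: [0.3, -0.1, 0.4]
finger_gap: 63.9
```

```bash
python3 w.py 518.5 306.5 197; python3 - <<'E'
from h import *
p,d=manip.camera("scene");crop(p,310,60,440,210,4,"pics/s1.png")
p,d=manip.camera("top");crop(p,190,150,290,240,6,"pics/t1.png")
E
```

```text
clock 3.6 pos [517.1 303.1 239.8] rot [ 3.1392  0.0034 -0.1174] gap 63.9
cm tool: 0.1 -0.35 4.28 F [ 0.3 -0.1  0.4] M [-0.05 -0.08 -0.03]
```

View pics/s1.png

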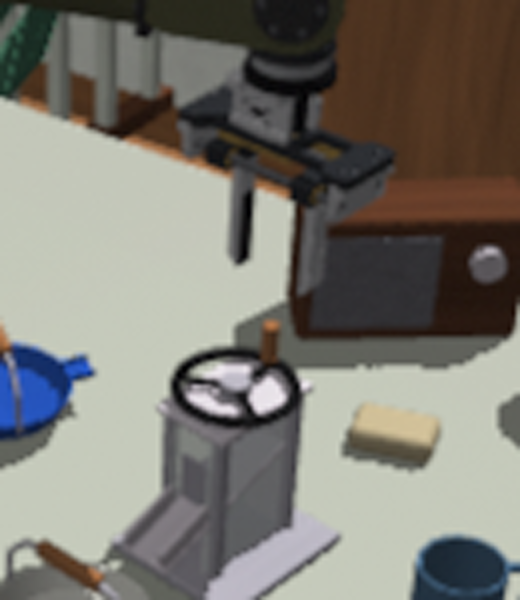

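View pics/t1.png

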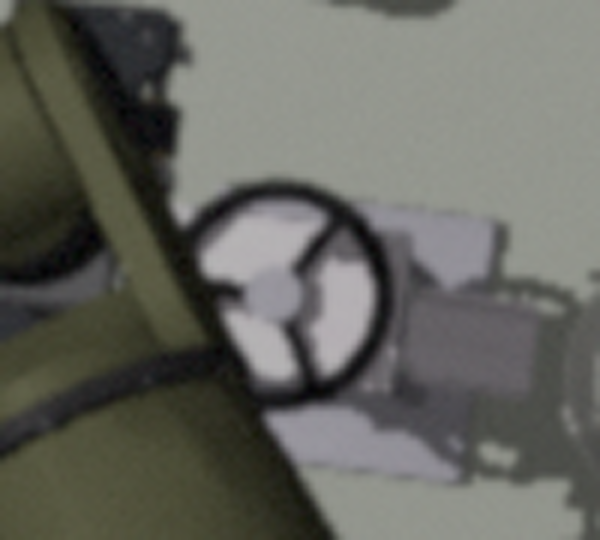

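```bash
python3 - <<'E'
from h import *
for X in ([517,303,240],[549,299,240],[485,307,240],[518,306,229],[514,261,189]): print(X,np.round(proj("scene",X),1),np.round(proj("top",X),1))
p,d=manip.camera("scene");C=cloud("scene",d)
for u,v in ((369,124),(386,128),(387,131),(377,143),(358,160)): print(u,v,C[v,u].round(0))
c=manip.calibration("scene");print(-np.array(c["R"]).T@c["t"])
E
```

```text
[517, 303, 240] [376.4 138.8] [217.9 195.1]
[549, 299, 240] [383.6 142.3] [219.5 183.9]
[485, 307, 240] [369.4 135.3] [216.2 206.3]
[518, 306, 229] [376.9 141.1] [217.7 195.2]
[514, 261, 189] [368.3 156. ] [236.1 198.2]
369 124 [486. 298. 291.]
386 128 [557. 292. 305.]
387 131 [393. 602.  72.]
377 143 [523. 298. 227.]
358 160 [486. 239. 172.]
[1218.50911856 -909.10178273 1155.68236413]
```

```bash
python3 - <<'E'
from h import *
y=-1.101;x=np.array([np.cos(y),np.sin(y),0])
for k in (-47,0,47): print(np.round(proj("scene",np.array([249,-490,165])+k*x),1))
s=np.load("scene0.npz");crop(s["p"],80,160,180,270,6,"pics/s0c.png")
C=cloud("scene",s["d"])
p,d=manip.camera("scene");crop(p,350,70,415,160,6,"pics/s2.png")
s=manip.read_state();print(s["eef_pos"],s["joints"],s["clock"])
E
```

```text
[153.5 241.6]
[146.1 253.2]
[138.3 265.5]
[518.20664982 303.81245098 243.57223421] [4.69299254e-01 3.71802137e-01 1.24695963e+00 3.31100095e-06
 1.52138315e+00 5.85390864e-01] 3.8
```

View pics/s0c.png

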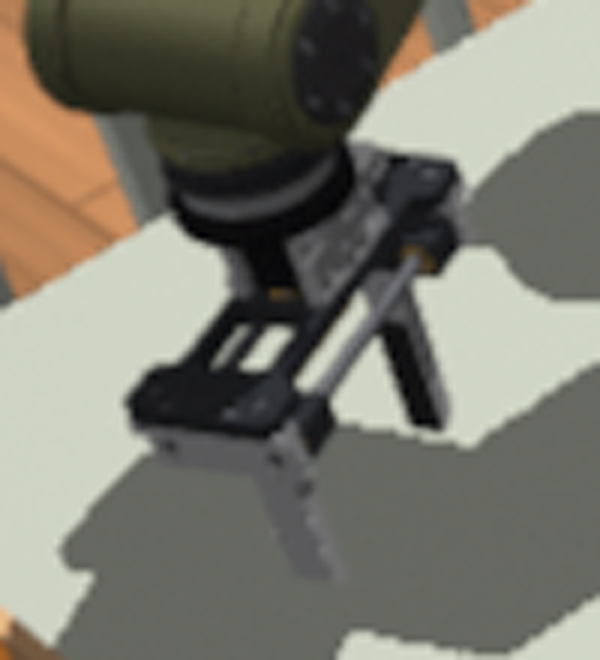

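View pics/s2.png

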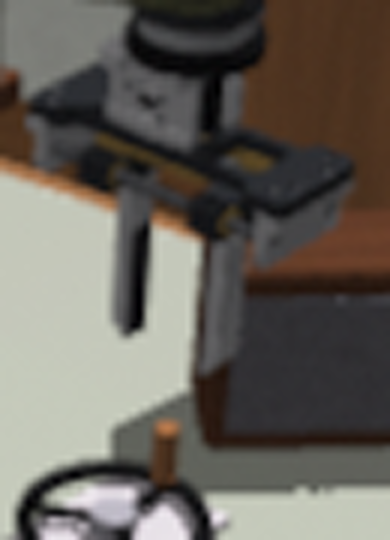

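```bash
python3 - <<'E'
from h import *
print([a for a in dir(manip) if a[0]!='_'], manip.tcp_to_grasp)
p,d=manip.camera("scene");C=cloud("scene",d)
for v in range(108,128,3): print(v,[C[v,u].round(0).tolist() for u in (368,370,372)])
for v in range(112,134,3): print(v,[C[v,u].round(0).tolist() for u in (385,387)])
E
```

```text
['Unreachable', 'calibration', 'camera', 'read_state', 'sign_off', 'tcp_to_grasp'] 18.8
108 [[158.0, 821.0, 3.0], [488.0, 296.0, 355.0], [493.0, 299.0, 356.0]]
111 [[180.0, 786.0, 10.0], [485.0, 301.0, 341.0], [494.0, 299.0, 345.0]]
114 [[185.0, 779.0, -1.0], [486.0, 300.0, 330.0], [493.0, 303.0, 331.0]]
117 [[204.0, 750.0, 3.0], [487.0, 300.0, 318.0], [493.0, 304.0, 319.0]]
120 [[222.0, 722.0, 6.0], [489.0, 299.0, 308.0], [496.0, 300.0, 310.0]]
123 [[234.0, 704.0, 4.0], [492.0, 294.0, 299.0], [493.0, 306.0, 294.0]]
126 [[252.0, 676.0, 8.0], [259.0, 683.0, 7.0], [262.0, 695.0, 2.0]]
112 [[548.0, 292.0, 363.0], [557.0, 290.0, 367.0]]
115 [[552.0, 287.0, 355.0], [555.0, 294.0, 353.0]]
118 [[549.0, 294.0, 340.0], [556.0, 295.0, 341.0]]
121 [[550.0, 295.0, 328.0], [555.0, 299.0, 328.0]]
124 [[550.0, 295.0, 316.0], [553.0, 303.0, 313.0]]
127 [[553.0, 291.0, 307.0], [553.0, 307.0, 300.0]]
130 [[383.0, 602.0, 74.0], [390.0, 605.0, 75.0]]
133 [[388.0, 594.0, 65.0], [393.0, 604.0, 62.0]]
```

>>> {"method": "arm_command", "body": {
  "steps": [
    [0.1, [0, 0, 0], 0],
    [0.1, [0, 0, 0], 0],
    [0.1, [0, 0, 0], 0],
    [0.1, [0, 0, 0], 0],
    [0.1, [0, 0, 0], 0]
  ]
}}

```text
clock: 4.27
eef_pos: [517.9, 304.0, 242.6]
eef_rot: [-3.142, -0.0, -0.115]
wrist_force: [-0.3, 0.3, 0.1]
finger_gap: 16.7
```

```bash
python3 w.py 518.5 306.5 197; python3 - <<'E'
from h import *
p,d=manip.camera("scene");crop(p,350,70,415,160,6,"pics/s3.png");print(proj("scene",manip.read_state()["eef_pos"]))
C=cloud("scene",d)
for v in range(110,140,2): print(v,C[v,376:382].round(0)[:,2],C[v,378].round(0))
E
```

```text
clock 4.27 pos [517.9 304.  242.6] rot [-3.1416 -0.     -0.1151] gap 16.7
cm tool: 0.03 -0.26 4.56 F [-0.3  0.3  0.1] M [-0.07 -0.1   0.  ]
(np.float64(376.8270364196591), np.float64(138.1203392371488))
110 [355. 350. 350.   3. 363. 364.] [511. 309. 350.]
112 [349. 344. 339.   6. 354. 356.] [509. 314. 339.]
114 [341. 334. 330.   5. 348. 345.] [508. 316. 330.]
116 [329. 330. 326.   2. 338. 342.] [512. 310. 326.]
118 [319. 316.   2.   6. 334. 332.] [246. 771.   2.]
120 [312. 308.   5. 325. 325. 322.] [258. 753.   5.]
122 [305. 301.   6. 318. 316. 320.] [269. 735.   6.]
124 [293. 292.   4. 310. 311. 314.] [276. 724.   4.]
126 [289.   7.   7. 299. 304. 302.] [287. 705.   7.]
128 [  6.  -2.   3. 293. 297. 299.] [293. 697.   3.]
130 [11.  6.  3.  3.  8. -2.] [302. 682.   3.]
132 [ 3.  4.  3. -0.  2. 14.] [312. 667.   3.]
134 [ 0.  2.  1.  1.  2. 10.] [319. 656.   1.]
136 [ 1.  0. 10.  5.  3. -2.] [334. 631.  10.]
138 [-2.  9.  2.  1.  3.  6.] [337. 628.   2.]
```

View pics/s3.png

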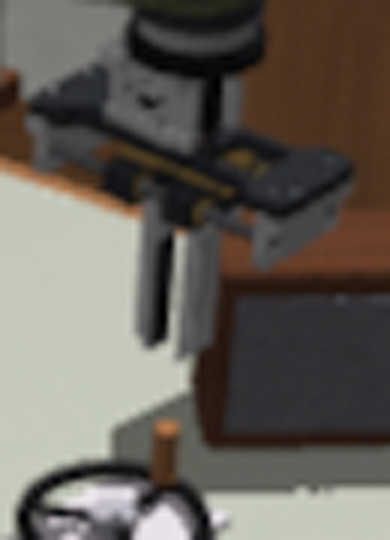

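```bash
python3 - <<'E'
from h import *
for z in (275,280,285,290): print(z,onz("scene",378.3,128.2,z).round(1))
# robust tip points: by depth silhouettes, pts of fingers
p,d=manip.camera("scene");C=cloud("scene",d)
Q=C[105:131,368:390].reshape(-1,3);Q=Q[(Q[:,2]>270)&(Q[:,2]<360)];print(Q.mean(0),Q.min(0),Q.max(0))
p,d=manip.camera("top");crop(p,190,140,260,220,7,"pics/t3.png")
E
```

```text
275 [513.4 316.8 275. ]
280 [517.4 309.8 280. ]
285 [521.4 302.8 285. ]
290 [525.4 295.9 290. ]
[520.24394438 300.54636297 325.48589395] [495.82619453 289.58759629 286.8881931 ] [540.04469271 318.39028296 359.18014205]
```

View pics/t3.png

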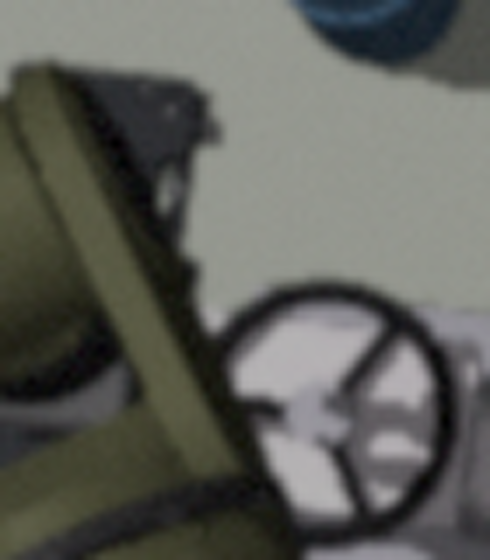

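Camera rays and depth both put the real fingertips near z ≈ 283 mm, but the state reads 243. I can't trust the reported height (about +41 mm off here), so I'll descend in stages and check in the images.

>>> {"method": "arm_command", "body": {
  "steps": [
    [0.5, [0, -0.2, 0], 0],
    [0.5, [0, 0, 0], 0],
    [0.5, [0, 0, 0.5], 0],
    [0.5, [0, 0, 1.5], 0],
    [0.5, [0, 0, 1.5], 0]
  ]
}}

```text
clock: 4.83
eef_pos: [518.3, 306.1, 207.1]
eef_rot: [-3.141, -0.001, -0.115]
wrist_force: [0.5, 0.5, -0.2]
finger_gap: 40.0
```

>>> {"method": "arm_command", "body": {
  "steps": [
    [0.5, [0, 0, 1], 0],
    [0.5, [0, 0, 1], 0],
    [0.5, [0, 0, 0], 0]
  ]
}}

```text
clock: 5.08
eef_pos: [517.5, 305.6, 185.4]
eef_rot: [3.14, 0.002, -0.115]
wrist_force: [-0.4, -0.2, 0.2]
finger_gap: 46.9
```

```bash
python3 w.py 518.5 306.5 156; python3 - <<'E'
from h import *
p,d=manip.camera("scene");crop(p,345,90,410,180,6,"pics/s4.png");print(proj("scene",manip.read_state()["eef_pos"]))
E
```

```text
clock 5.08 pos [517.5 305.6 185.4] rot [ 3.1399e+00  2.5000e-03 -1.1500e-01] gap 46.9
cm tool: 0.09 -0.1 2.94 F [-0.4 -0.2  0.2] M [-0.05 -0.12  0.02]
(np.float64(376.09014590903166), np.float64(151.01112528299802))
```

View pics/s4.png

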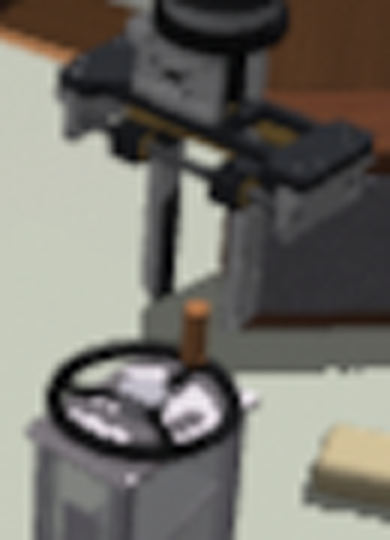

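>>> {"method": "arm_command", "body": {
  "steps": [
    [0.5, [0, 0, 0.8], 0],
    [0.5, [0, 0, 0.8], 0],
    [0.5, [0, 0, 0.6], 0],
    [0.5, [0, 0, 0], 0]
  ]
}}

```text
clock: 5.47
eef_pos: [517.7, 305.7, 164.0]
eef_rot: [3.14, 0.002, -0.115]
wrist_force: [-0.2, -0.1, -0.1]
finger_gap: 46.7
```

```bash
python3 w.py 518.5 306.5 156; python3 - <<'E'
from h import *
p,d=manip.camera("scene");crop(p,350,110,400,170,9,"pics/s5.png");print(proj("scene",manip.read_state()["eef_pos"]))
p,d=manip.camera("top");crop(p,200,170,260,225,9,"pics/t5.png")
E
```

```text
clock 5.47 pos [517.7 305.7 164. ] rot [ 3.1405e+00  1.7000e-03 -1.1500e-01] gap 46.7
cm tool: 0.07 -0.09 0.8 F [-0.2 -0.1 -0.1] M [-0.06 -0.09 -0.03]
(np.float64(375.71076533430175), np.float64(156.0176874202114))
```

View pics/s5.png

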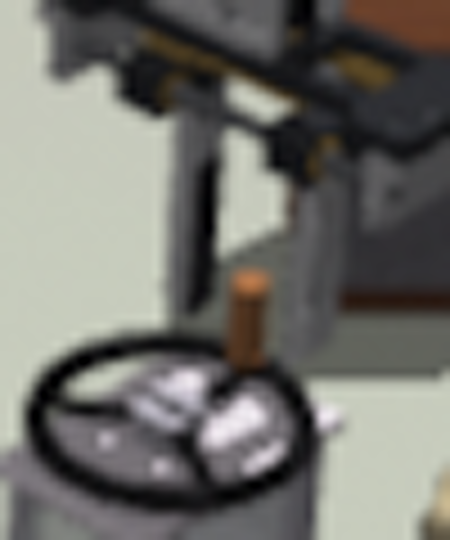

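View pics/t5.png

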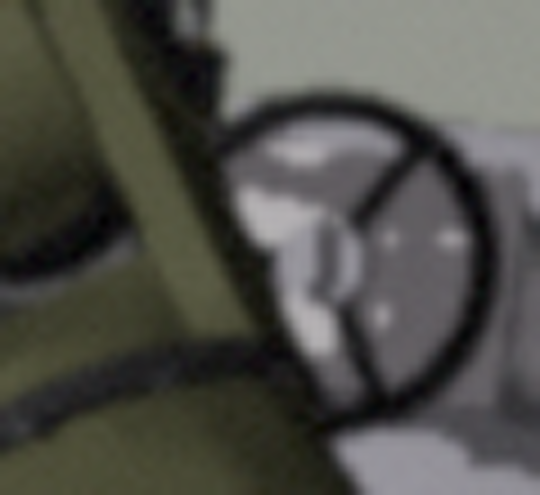

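```bash
python3 - <<'E'
from h import *
ps=[manip.camera("scene")[1] for _ in range(4)]
C=cloud("scene",np.mean(ps,0))
for nm,u0,v0,u1,v1 in (("L front",369,120,371,142),("L pad",371.9,130,374,142),("knob",376,141,379,149),("R front",384,132,387,146)):
    Q=C[int(v0):int(v1),int(u0):int(u1)].reshape(-1,3);Q=Q[(Q[:,2]>185)&(Q[:,2]<300)&(Q[:,1]<340)];print(nm,len(Q),Q.mean(0).round(1),Q.min(0).round(0),Q.max(0).round(0))
E
```

```text
L front 40 [488.1 301.2 259.7] [484. 298. 220.] [493. 305. 298.]
L pad 36 [494.8 308.8 241.9] [492. 302. 215.] [497. 318. 267.]
knob 24 [521.7 302.1 218.3] [518. 298. 200.] [526. 309. 232.]
R front 41 [552.7 299.6 256.2] [550. 292. 225.] [555. 309. 287.]
```

Averaged depth puts the pads around (518, 308.5) and the knob axis at about (517.5, 307), so they are aligned. The tips are at about z = 206. I go 6 mm lower and grip.

>>> {"method": "arm_command", "body": {
  "steps": [
    [0.5, [0, 0, 0.4], 0],
    [0.3, [0, 0, 0.2], 0],
    [0.1, [0, 0, 0], 0],
    [0, [0, 0, 0], 0],
    [0, [0, 0, 0], 0]
  ],
  "force": 12
}}

```text
clock: 6.18
eef_pos: [518.2, 306.0, 159.6]
eef_rot: [-3.142, -0.0, -0.115]
wrist_force: [0.3, 0.6, -0.5]
finger_gap: 23.7
```

>>> {"method": "arm_command", "body": {
  "steps": [
    [0, [0, 0, 0], 0],
    [0, [0, 0, 0], 0],
    [0, [0, 0, 0], 0]
  ]
}}

```text
clock: 6.43
eef_pos: [517.5, 306.1, 159.6]
eef_rot: [3.141, 0.001, -0.115]
wrist_force: [-6.1, -0.8, 1.5]
finger_gap: 15.4
```

```bash
python3 w.py 518.5 306.5 156; python3 - <<'E'
from h import *
p,d=manip.camera("scene");crop(p,350,110,400,170,9,"pics/s6.png")
k=np.arange(1,31);th=2*np.pi*k/30
x=-4.4*np.sin(th);y=4.4*(1-np.cos(th))
print(np.c_[np.diff(np.r_[0,x]),np.diff(np.r_[0,y])].round(2).tolist())
E
```

```text
clock 6.43 pos [517.5 306.1 159.6] rot [ 3.1414e+00  1.4000e-03 -1.1470e-01] gap 15.4
cm tool: 0.1 -0.05 0.36 F [-6.1 -0.8  1.5] M [-0.08  0.95  0.  ]
[[-0.91, 0.1], [-0.87, 0.28], [-0.8, 0.46], [-0.68, 0.62], [-0.54, 0.74], [-0.37, 0.84], [-0.19, 0.9], [0.0, 0.92], [0.19, 0.9], [0.37, 0.84], [0.54, 0.74], [0.68, 0.62], [0.8, 0.46], [0.87, 0.28], [0.91, 0.1], [0.91, -0.1], [0.87, -0.28], [0.8, -0.46], [0.68, -0.62], [0.54, -0.74], [0.37, -0.84], [0.19, -0.9], [0.0, -0.92], [-0.19, -0.9], [-0.37, -0.84], [-0.54, -0.74], [-0.68, -0.62], [-0.8, -0.46], [-0.87, -0.28], [-0.91, -0.1]]
```

View pics/s6.png

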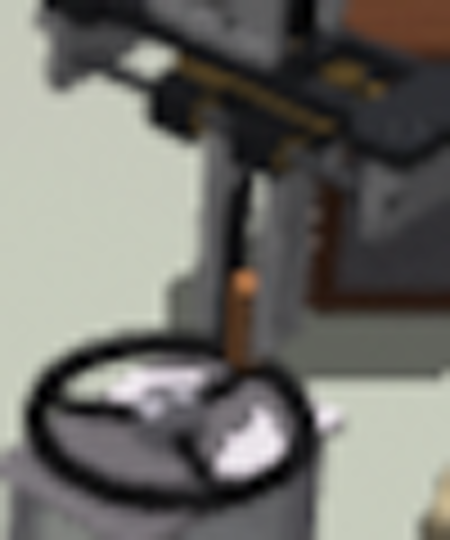

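The knob is held (gap 15.4 mm, with the knob visible between the pads). Now I turn it anticlockwise in 12° steps.

>>> {"method": "arm_command", "body": {
  "steps": [
    [0, [-0.91, 0.1, 0], 0],
    [0, [-0.87, 0.28, 0], 0],
    [0, [-0.8, 0.46, 0], 0],
    [0, [-0.68, 0.62, 0], 0],
    [0, [-0.54, 0.74, 0], 0]
  ]
}}

```text
clock: 6.9
eef_pos: [476.6, 289.3, 159.7]
eef_rot: [-3.14, 0.0, -0.114]
wrist_force: [-1.3, 3.3, 1.0]
finger_gap: 15.6
```

```bash
python3 w.py 518.5 306.5 156; python3 - <<'E'
from h import *
p,d=manip.camera("scene");crop(p,350,110,400,170,9,"pics/s7.png")
E
```

```text
clock 6.9 pos [476.6 289.3 159.7] rot [-3.1402e+00  5.0000e-04 -1.1420e-01] gap 15.6
cm tool: 3.97 -2.19 0.37 F [-1.3  3.3  1. ] M [ 0.52  0.05 -0.01]
```

View pics/s7.png

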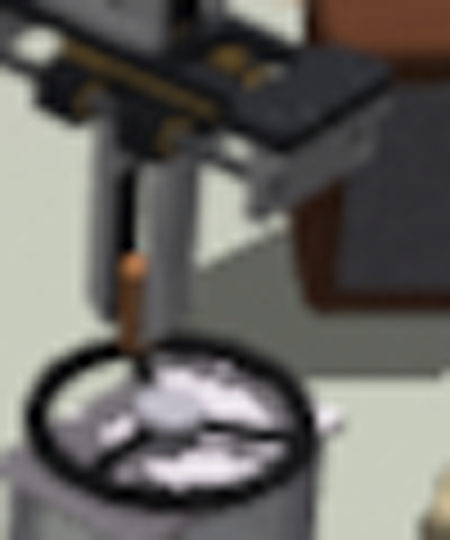

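The wheel has turned about 60° with the knob still held and small forces. Continuing.

>>> {"method": "arm_command", "body": {
  "steps": [
    [0, [-0.37, 0.84, 0], 0],
    [0, [-0.19, 0.9, 0], 0],
    [0, [0, 0.92, 0], 0],
    [0, [0.19, 0.9, 0], 0],
    [0, [0.37, 0.84, 0], 0]
  ]
}}

```text
clock: 7.37
eef_pos: [471.3, 244.5, 159.6]
eef_rot: [3.141, 0.002, -0.114]
wrist_force: [-3.9, 0.4, 2.0]
finger_gap: 15.7
```

>>> {"method": "arm_command", "body": {
  "steps": [
    [0, [0.54, 0.74, 0], 0],
    [0, [0.68, 0.62, 0], 0],
    [0, [0.8, 0.46, 0], 0],
    [0, [0.87, 0.28, 0], 0],
    [0, [0.91, 0.1, 0], 0]
  ]
}}

```text
clock: 7.78
eef_pos: [508.7, 218.5, 159.7]
eef_rot: [-3.141, -0.0, -0.115]
wrist_force: [-0.9, 6.3, 0.5]
finger_gap: 15.7
```

>>> {"method": "arm_command", "body": {
  "steps": [
    [0, [0.91, -0.1, 0], 0],
    [0, [0.87, -0.28, 0], 0],
    [0, [0.8, -0.46, 0], 0],
    [0, [0.68, -0.62, 0], 0],
    [0, [0.54, -0.74, 0], 0]
  ]
}}

```text
clock: 8.2
eef_pos: [548.2, 237.6, 159.5]
eef_rot: [-3.14, 0.002, -0.114]
wrist_force: [-15.3, 8.2, 6.3]
finger_gap: 15.5
```

>>> {"method": "arm_command", "body": {
  "steps": [
    [0, [0.37, -0.84, 0], 0],
    [0, [0.19, -0.9, 0], 0],
    [0, [0, -0.92, 0], 0],
    [0, [-0.19, -0.9, 0], 0],
    [0, [-0.37, -0.84, 0], 0]
  ]
}}

```text
clock: 8.62
eef_pos: [552.6, 280.0, 159.5]
eef_rot: [3.14, 0.003, -0.115]
wrist_force: [-14.4, -6.9, 7.9]
finger_gap: 15.6
```

>>> {"method": "arm_command", "body": {
  "steps": [
    [0, [-0.54, -0.74, 0], 0],
    [0, [-0.68, -0.62, 0], 0],
    [0, [-0.8, -0.46, 0], 0],
    [0, [-0.87, -0.28, 0], 0],
    [0, [-0.91, -0.1, 0], 0]
  ]
}}

```text
clock: 9.03
eef_pos: [518.3, 307.2, 159.6]
eef_rot: [-3.14, -0.001, -0.115]
wrist_force: [2.6, 4.7, 1.1]
finger_gap: 15.8
```

```bash
python3 w.py 518.5 306.5 156; python3 - <<'E'
from h import *
p,d=manip.camera("scene");crop(p,295,110,400,240,5,"pics/s8.png")
E
```

```text
clock 9.03 pos [518.3 307.2 159.6] rot [-3.1398e+00 -1.4000e-03 -1.1470e-01] gap 15.8
cm tool: 0.03 0.07 0.36 F [2.6 4.7 1.1] M [ 0.77 -0.44  0.06]
```

View pics/s8.png

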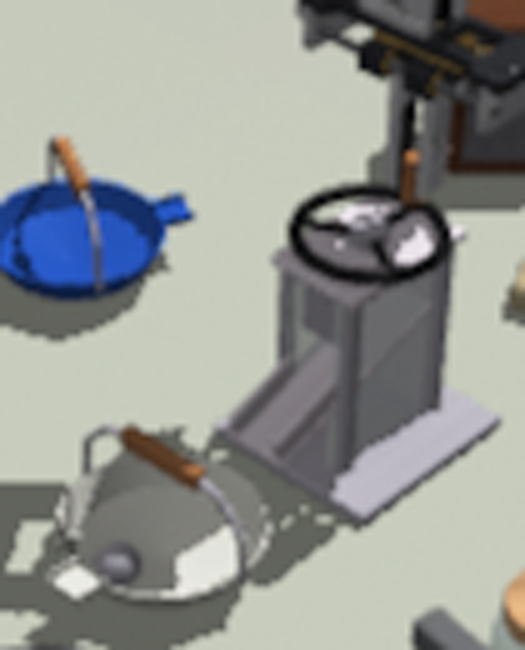

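The ball has rolled into the dish, at about (319,223) in the scene view, and the knob is back at its start position within about 1 mm. I release and rise.

>>> {"method": "arm_command", "body": {
  "steps": [
    [0.3, [0, 0, 0], 0],
    [0.5, [0, 0, 0], 0],
    [0.5, [0, 0, 0], 0],
    [0.5, [0, 0, -0.7], 0],
    [0.5, [0, 0, -1.5], 0]
  ]
}}

```text
clock: 9.5
eef_pos: [517.7, 305.3, 180.4]
eef_rot: [3.14, 0.003, -0.115]
wrist_force: [0.1, 0.1, 0.3]
finger_gap: 45.0
```

>>> {"method": "arm_command", "body": {
  "steps": [
    [0.6, [0, 0, -1.8], 0],
    [0.6, [0, 0, -1.5], 0],
    [0.6, [0, 1.5, -1.5], 0],
    [0.6, [0, 3, 0], 0],
    [0.6, [0, 3, 0], 0]
  ]
}}

```text
clock: 9.92
eef_pos: [509.7, 230.9, 230.6]
eef_rot: [-3.141, -0.001, -0.114]
wrist_force: [0.9, -0.9, -0.7]
finger_gap: 56.6
```

```bash
python3 w.py 482 59.7 170; python3 - <<'E'
from h import *
p,d=manip.camera("scene");crop(p,295,110,400,240,5,"pics/s9.png")
p,d=manip.camera("top");crop(p,200,160,345,260,5,"pics/t9.png");np.savez("top9.npz",p=p)
E
```

```text
clock 9.92 pos [509.7 230.9 230.6] rot [-3.141e+00 -1.300e-03 -1.140e-01] gap 56.6
cm tool: -0.81 17.32 6.06 F [ 0.9 -0.9 -0.7] M [-0.06 -0.06 -0.02]
```

View pics/s9.png

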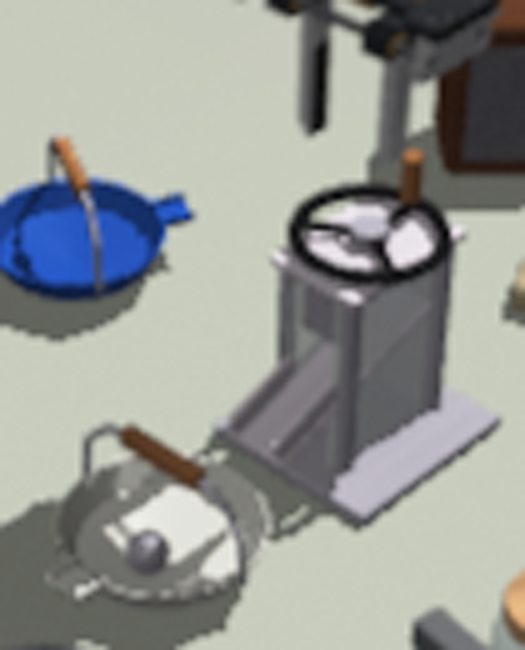

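View pics/t9.png

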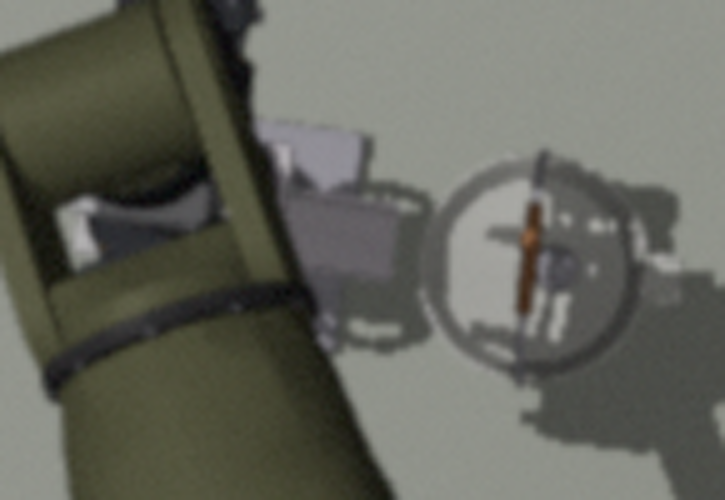

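The knob is back where it started, the dish hasn't moved, and the ball is settling towards the middle, at about (324,220) in the scene view. I move over the dish and turn to grip across the bar.

>>> {"method": "arm_command", "body": {
  "steps": [
    [0.6, [-0.1, 3, 0], 0],
    [0.6, [-0.2, 3.2, 0], 0],
    [0.6, [-0.2, 3.2, 0], 0],
    [0.6, [-0.2, 3.2, 0], 0],
    [0.6, [-0.1, 3, 0], 0]
  ]
}}

```text
clock: 10.43
eef_pos: [483.4, 76.1, 230.0]
eef_rot: [-3.142, -0.0, -0.115]
wrist_force: [0.5, 1.1, 0.7]
finger_gap: 56.6
```

>>> {"method": "arm_command", "body": {
  "steps": [
    [0.6, [0, 1.5, 0], 0.11],
    [0.6, [0, 0, 0], 0.11],
    [0.6, [0, 0, 0], 0.11],
    [0.6, [0, 0, 0], 0.11],
    [0.6, [0, 0, 0], 0.11]
  ]
}}

```text
clock: 10.85
eef_pos: [482.3, 62.5, 230.0]
eef_rot: [-3.141, -0.0, -0.671]
wrist_force: [-0.8, 0.0, -0.0]
finger_gap: 56.2
```

>>> {"method": "arm_command", "body": {
  "steps": [
    [0.6, [0, 0, 0], 0.11],
    [0.6, [0, 0, 0], 0.11],
    [0.6, [0, 0, 0], 0.11],
    [0.6, [0, 0, 0], 0.11],
    [0.6, [0, 0, 0], 0.11]
  ]
}}

```text
clock: 11.27
eef_pos: [482.3, 62.7, 230.0]
eef_rot: [-3.141, -0.0, -1.221]
wrist_force: [-0.2, 0.3, 0.8]
finger_gap: 56.4
```

>>> {"method": "arm_command", "body": {
  "steps": [
    [0.6, [0, 0, 0], 0.11],
    [0.6, [0, 0, 0], 0.11],
    [0.6, [0, 0, 0], 0.11],
    [0.6, [0, 0, 0], 0.11],
    [0.6, [0, 0, 0], 0.03]
  ]
}}

```text
clock: 11.68
eef_pos: [482.3, 62.7, 230.0]
eef_rot: [-3.141, 0.0, -1.692]
wrist_force: [-0.7, 0.6, -0.9]
finger_gap: 56.5
```

>>> {"method": "arm_command", "body": {
  "steps": [
    [0.6, [0, 0, 2], 0],
    [0.6, [0, 0, 2], 0],
    [0.6, [0, 0, 1], 0],
    [0.6, [0, 0, 0], 0]
  ]
}}

```text
clock: 12.02
eef_pos: [481.3, 62.6, 177.9]
eef_rot: [3.138, -0.001, -1.685]
wrist_force: [1.1, -0.5, 0.4]
finger_gap: 56.4
```

```bash
python3 w.py 482 59.7 41; python3 - <<'E'
from h import *
p,d=manip.camera("scene");crop(p,280,120,380,250,5,"pics/s10.png");print(proj("scene",manip.read_state()["eef_pos"]))
p,d=manip.camera("top");crop(p,260,160,360,260,5,"pics/t10.png")
E
```

```text
clock 12.02 pos [481.3  62.6 177.9] rot [ 3.1383e+00 -5.0000e-04 -1.6851e+00] gap 56.4
cm tool: 0.28 -0.1 13.69 F [ 1.1 -0.5  0.4] M [ 0.04 -0.02  0.02]
(np.float64(327.2203821572859), np.float64(182.90622555562933))
```

View pics/s10.png

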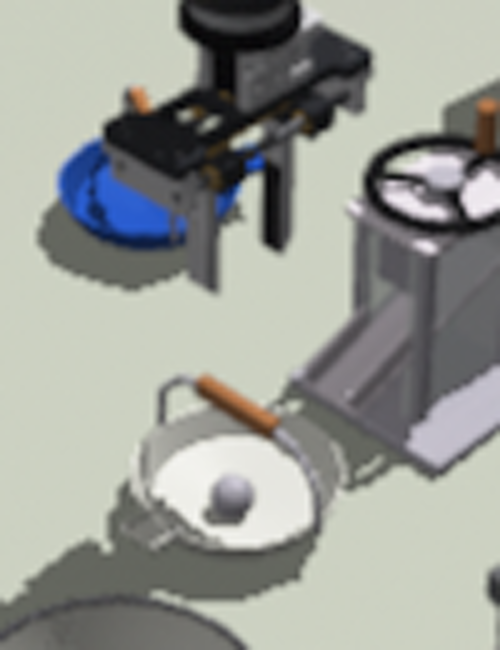

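View pics/t10.png

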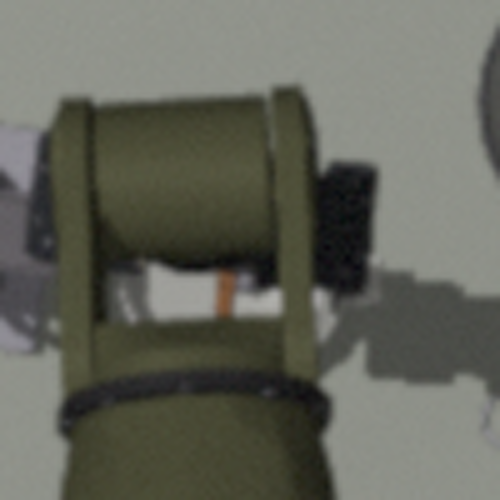

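The ball is in the middle of the dish, at about (326,218) in the scene view. The tips are at about (329,173), so the same +41 mm height offset applies. I descend to just above the grip and check.

>>> {"method": "arm_command", "body": {
  "steps": [
    [0.6, [0.2, -0.1, 2], 0],
    [0.6, [0, 0, 2.5], 0],
    [0.6, [0, 0, 2.5], 0],
    [0.6, [0, 0, 1.5], 0],
    [0.6, [0, 0, 0], 0]
  ]
}}

```text
clock: 12.53
eef_pos: [481.9, 60.4, 93.0]
eef_rot: [3.139, -0.0, -1.685]
wrist_force: [-0.1, -0.1, -0.1]
finger_gap: 56.4
```

```bash
python3 w.py 482.3 60 41; python3 - <<'E'
from h import *
R=[manip.camera("scene") for _ in range(3)]
p=R[0][0];crop(p,290,150,370,240,7,"pics/s11.png");print(proj("scene",manip.read_state()["eef_pos"]))
C=cloud("scene",np.mean([r[1] for r in R],0));np.savez("s11.npz",p=p,C=C)
Q=C[160:215,300:350].reshape(-1,3);
m=(Q[:,2]>120)&(Q[:,2]<160)&(abs(Q[:,0]-482)<25);print(np.sort(Q[m][:,1]).round(0)[::6]);Qm=Q[m]
for a in (Qm[Qm[:,1]<60],Qm[Qm[:,1]>60]): print(len(a),a.mean(0),a.min(0),a.max(0))
E
```

```text
clock 12.53 pos [481.9  60.4  93. ] rot [ 3.1386e+00 -5.0000e-04 -1.6850e+00] gap 56.4
cm tool: 0.03 -0.04 5.2 F [-0.1 -0.1 -0.1] M [0.01 0.03 0.03]
(np.float64(327.39724701148674), np.float64(202.34489974466862))
[19. 22. 24. 37. 87. 89. 91. 92. 97.]
24 [479.57526482  27.43972536 147.85556964] [457.82328577  19.47031382 120.8577761 ] [488.12723326  45.10972623 159.800242  ]
27 [490.47017408  91.40133938 149.81768042] [479.91338925  87.42368016 139.08873159] [498.25048685  97.69188393 159.21651663]
```

View pics/s11.png

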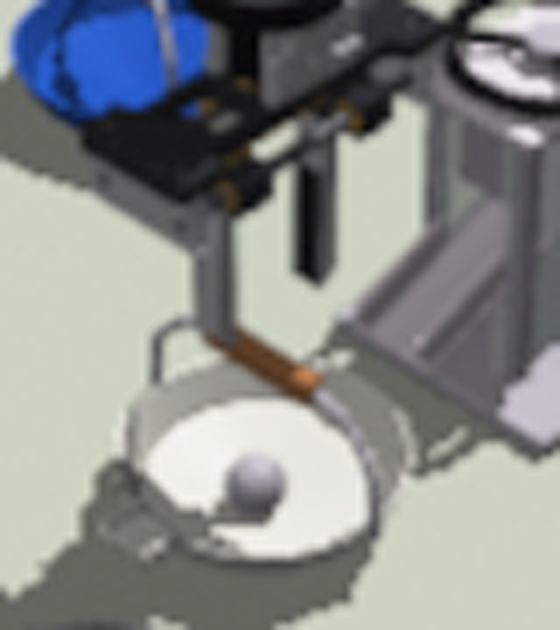

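>>> {"method": "arm_command", "body": {
  "steps": [
    [0.6, [0, 0, 1.3], 0],
    [0.6, [0, 0, 1.3], 0],
    [0.6, [0, 0, 1.3], 0],
    [0.6, [0, 0, 1], 0],
    [0.6, [0, 0, 0], 0]
  ]
}}

```text
clock: 13.1
eef_pos: [482.6, 60.4, 45.1]
eef_rot: [3.141, -0.0, -1.685]
wrist_force: [-0.5, 0.8, -0.1]
finger_gap: 56.5
```

```bash
python3 w.py 482.3 60 41; python3 - <<'E'
from h import *
p,d=manip.camera("scene");crop(p,290,160,370,245,7,"pics/s12.png")
E
```

```text
clock 13.1 pos [482.6  60.4  45.1] rot [ 3.1408e+00 -1.0000e-04 -1.6850e+00] gap 56.5
cm tool: 0.04 0.02 0.41 F [-0.5  0.8 -0.1] M [ 0.    0.05 -0.01]
```

View pics/s12.png

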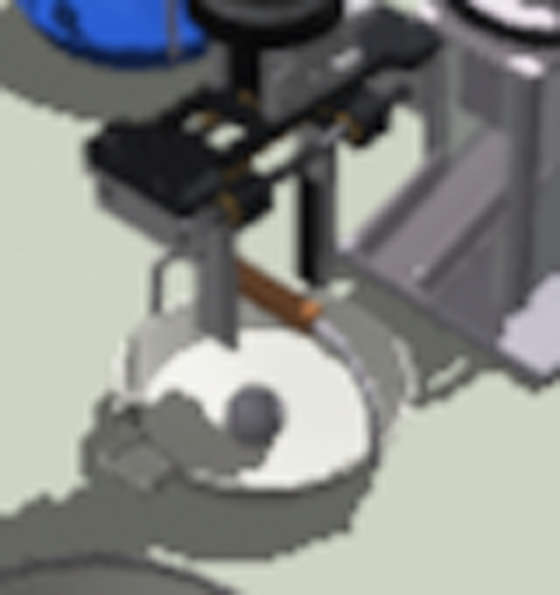

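>>> {"method": "arm_command", "body": {
  "steps": [
    [0.5, [0, 0, 0.4], 0],
    [0.4, [0, 0, 0], 0],
    [0.3, [0, 0, 0], 0],
    [0.2, [0, 0, 0], 0],
    [0.15, [0, 0, 0], 0]
  ],
  "force": 15
}}

```text
clock: 13.57
eef_pos: [482.9, 60.4, 41.9]
eef_rot: [-3.141, 0.0, -1.685]
wrist_force: [-0.5, 0.0, -0.7]
finger_gap: 26.6
```

>>> {"method": "arm_command", "body": {
  "steps": [
    [0.1, [0, 0, 0], 0],
    [0, [0, 0, 0], 0],
    [0, [0, 0, 0], 0],
    [0, [0, 0, 0], 0],
    [0, [0, 0, 0], 0]
  ]
}}

```text
clock: 13.98
eef_pos: [482.5, 60.4, 41.3]
eef_rot: [3.141, 0.0, -1.685]
wrist_force: [-0.1, -0.4, -2.4]
finger_gap: 11.9
```

>>> {"method": "arm_command", "body": {
  "steps": [
    [0, [0, 0, 0], 0],
    [0, [0, 0, 0], 0],
    [0, [0, 0, 0], 0]
  ],
  "force": 40
}}

```text
clock: 14.23
eef_pos: [482.6, 60.4, 41.4]
eef_rot: [3.141, -0.0, -1.685]
wrist_force: [0.3, -0.1, -4.7]
finger_gap: 11.9
```

```bash
python3 w.py 482.3 60 41; python3 - <<'E'
from h import *
p,d=manip.camera("scene");crop(p,290,160,370,245,7,"pics/s13.png")
E
```

```text
clock 14.23 pos [482.6  60.4  41.4] rot [ 3.1413 -0.     -1.685 ] gap 11.9
cm tool: 0.05 0.03 0.04 F [ 0.3 -0.1 -4.7] M [ 0.09  0.   -0.02]
```

View pics/s13.png

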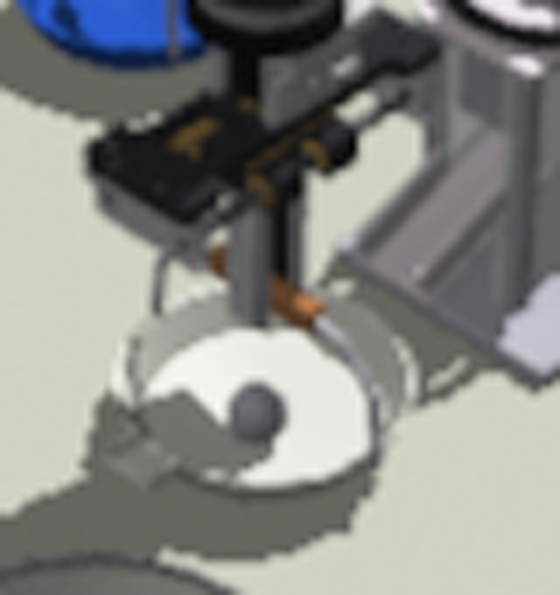

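The bar is gripped (gap 11.9 mm) with the ball still in the middle. I lift slowly.

>>> {"method": "arm_command", "body": {
  "steps": [
    [0, [0, 0, -0.1], 0],
    [0, [0, 0, -0.3], 0],
    [0, [0, 0, -0.5], 0],
    [0, [0, 0, -0.7], 0],
    [0, [0, 0, -0.8], 0]
  ]
}}

```text
clock: 14.7
eef_pos: [482.7, 60.4, 66.3]
eef_rot: [3.142, 0.0, -1.685]
wrist_force: [-0.2, -0.2, -4.6]
finger_gap: 11.5
```

>>> {"method": "arm_command", "body": {
  "steps": [
    [0, [0, 0, -0.9], 0],
    [0, [0, 0, -0.9], 0],
    [0, [0, 0, -0.9], 0],
    [0, [0, 0, -0.9], 0],
    [0, [0, 0, -0.9], 0]
  ]
}}

```text
clock: 15.12
eef_pos: [482.8, 60.4, 111.6]
eef_rot: [-3.141, 0.0, -1.685]
wrist_force: [-0.6, 0.4, -4.3]
finger_gap: 11.9
```

>>> {"method": "arm_command", "body": {
  "steps": [
    [0, [0, 0, -0.9], 0],
    [0, [0, 0, -0.9], 0],
    [0, [0, 0, -0.9], 0],
    [0, [0, 0, -0.9], 0],
    [0, [0, 0, -0.7], 0]
  ]
}}

```text
clock: 15.53
eef_pos: [482.9, 60.4, 154.7]
eef_rot: [-3.141, 0.0, -1.685]
wrist_force: [-0.2, -0.2, -4.5]
finger_gap: 11.6
```

>>> {"method": "arm_command", "body": {
  "steps": [
    [0, [0, 0, -0.4], 0],
    [0, [0, 0, -0.2], 0],
    [0, [0, 0, 0], 0]
  ]
}}

```text
clock: 15.78
eef_pos: [482.8, 60.4, 159.8]
eef_rot: [-3.141, 0.0, -1.685]
wrist_force: [0.0, -0.3, -4.1]
finger_gap: 11.7
```

```bash
python3 w.py 404 -177.6 161; python3 - <<'E'
from h import *
p,d=manip.camera("scene");crop(p,280,120,380,250,5,"pics/s14.png")
E
```

```text
clock 15.78 pos [482.8  60.4 159.8] rot [-3.1413  0.     -1.685 ] gap 11.7
cm tool: 24.54 5.12 -0.12 F [ 0.  -0.3 -4.1] M [0.05 0.05 0.  ]
```

View pics/s14.png

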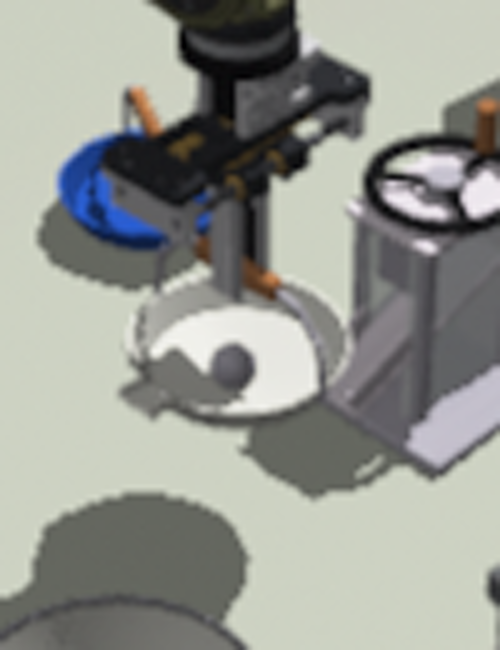

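The dish is lifted level with the ball in the middle. Now the quarter turn, slowly: -1.57 rad about tool z.

>>> {"method": "arm_command", "body": {
  "steps": [
    [0, [0, 0, 0], -0.01],
    [0, [0, 0, 0], -0.02],
    [0, [0, 0, 0], -0.03],
    [0, [0, 0, 0], -0.04],
    [0, [0, 0, 0], -0.05]
  ]
}}

```text
clock: 16.25
eef_pos: [482.6, 60.4, 159.2]
eef_rot: [3.141, 0.0, -1.532]
wrist_force: [0.2, -0.5, -3.2]
finger_gap: 11.7
```

>>> {"method": "arm_command", "body": {
  "steps": [
    [0, [0, 0, 0], -0.05],
    [0, [0, 0, 0], -0.05],
    [0, [0, 0, 0], -0.05],
    [0, [0, 0, 0], -0.05],
    [0, [0, 0, 0], -0.05]
  ]
}}

```text
clock: 16.67
eef_pos: [482.6, 60.4, 159.2]
eef_rot: [3.141, 0.0, -1.281]
wrist_force: [0.3, -0.9, -3.9]
finger_gap: 11.9
```

>>> {"method": "arm_command", "body": {
  "steps": [
    [0, [0, 0, 0], -0.05],
    [0, [0, 0, 0], -0.05],
    [0, [0, 0, 0], -0.05],
    [0, [0, 0, 0], -0.05],
    [0, [0, 0, 0], -0.05]
  ]
}}

```text
clock: 17.08
eef_pos: [482.6, 60.4, 159.2]
eef_rot: [3.141, 0.0, -1.031]
wrist_force: [-0.2, -0.3, -3.0]
finger_gap: 11.6
```

>>> {"method": "arm_command", "body": {
  "steps": [
    [0, [0, 0, 0], -0.05],
    [0, [0, 0, 0], -0.05],
    [0, [0, 0, 0], -0.05],
    [0, [0, 0, 0], -0.05],
    [0, [0, 0, 0], -0.05]
  ]
}}

```text
clock: 17.5
eef_pos: [482.6, 60.4, 159.2]
eef_rot: [3.141, 0.0, -0.781]
wrist_force: [0.3, 0.1, -4.0]
finger_gap: 11.8
```

>>> {"method": "arm_command", "body": {
  "steps": [
    [0, [0, 0, 0], -0.05],
    [0, [0, 0, 0], -0.05],
    [0, [0, 0, 0], -0.05],
    [0, [0, 0, 0], -0.05],
    [0, [0, 0, 0], -0.05]
  ]
}}

```text
clock: 17.92
eef_pos: [482.6, 60.4, 159.2]
eef_rot: [3.141, 0.0, -0.531]
wrist_force: [-0.0, 0.1, -4.2]
finger_gap: 11.6
```

>>> {"method": "arm_command", "body": {
  "steps": [
    [0, [0, 0, 0], -0.05],
    [0, [0, 0, 0], -0.05],
    [0, [0, 0, 0], -0.05],
    [0, [0, 0, 0], -0.05],
    [0, [0, 0, 0], -0.05]
  ]
}}

```text
clock: 18.33
eef_pos: [482.6, 60.4, 159.2]
eef_rot: [3.141, 0.001, -0.281]
wrist_force: [-0.7, 0.6, -3.4]
finger_gap: 11.4
```

>>> {"method": "arm_command", "body": {
  "steps": [
    [0, [0, 0, 0], -0.05],
    [0, [0, 0, 0], -0.05],
    [0, [0, 0, 0], -0.04],
    [0, [0, 0, 0], -0.02],
    [0, [0, 0, 0], -0.01]
  ]
}}

```text
clock: 18.75
eef_pos: [482.6, 60.4, 159.3]
eef_rot: [3.142, 0.0, -0.114]
wrist_force: [0.2, -0.5, -4.1]
finger_gap: 11.8
```

```bash
python3 w.py 404 -177.6 161; python3 - <<'E'
from h import *
p,d=manip.camera("scene");crop(p,280,120,380,250,5,"pics/s15.png")
E
```

```text
clock 18.75 pos [482.6  60.4 159.3] rot [ 3.1415e+00  4.0000e-04 -1.1370e-01] gap 11.8
cm tool: -5.11 24.54 -0.17 F [ 0.2 -0.5 -4.1] M [ 0.01 -0.02  0.01]
```

View pics/s15.png

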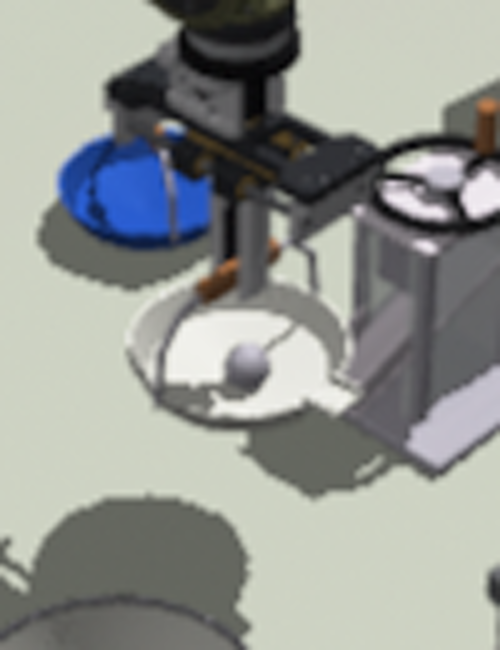

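The quarter turn is done. I move gently sideways to a standoff short of the basin.

>>> {"method": "arm_command", "body": {
  "steps": [
    [0, [-0.06, 0.2, 0], 0],
    [0, [-0.12, 0.4, 0], 0],
    [0, [-0.17, 0.6, 0], 0],
    [0, [-0.23, 0.8, 0], 0],
    [0, [-0.29, 1, 0], 0]
  ]
}}

```text
clock: 19.22
eef_pos: [470.3, 30.9, 159.5]
eef_rot: [3.142, 0.0, -0.115]
wrist_force: [0.3, -0.2, -4.3]
finger_gap: 11.7
```

>>> {"method": "arm_command", "body": {
  "steps": [
    [0, [-0.32, 1.1, 0], 0],
    [0, [-0.32, 1.1, 0], 0],
    [0, [-0.32, 1.1, 0], 0],
    [0, [-0.32, 1.1, 0], 0],
    [0, [-0.32, 1.1, 0], 0]
  ]
}}

```text
clock: 19.63
eef_pos: [447.9, -22.4, 159.6]
eef_rot: [3.142, -0.0, -0.115]
wrist_force: [0.7, -0.8, -4.0]
finger_gap: 11.6
```

>>> {"method": "arm_command", "body": {
  "steps": [
    [0, [-0.32, 1.1, 0], 0],
    [0, [-0.32, 1.1, 0], 0],
    [0, [-0.32, 1.1, 0], 0],
    [0, [-0.32, 1.1, 0], 0],
    [0, [-0.32, 1.1, 0], 0]
  ]
}}

```text
clock: 20.05
eef_pos: [425.7, -75.1, 159.6]
eef_rot: [3.142, -0.0, -0.115]
wrist_force: [0.8, -0.4, -4.3]
finger_gap: 11.8
```

>>> {"method": "arm_command", "body": {
  "steps": [
    [0, [-0.32, 1.1, 0], 0],
    [0, [-0.32, 1.1, 0], 0],
    [0, [-0.32, 1.1, 0], 0],
    [0, [-0.32, 1.1, 0], 0],
    [0, [-0.32, 1.1, 0], 0]
  ]
}}

```text
clock: 20.47
eef_pos: [403.4, -127.8, 159.6]
eef_rot: [3.142, -0.0, -0.115]
wrist_force: [0.2, -1.0, -3.5]
finger_gap: 11.4
```

>>> {"method": "arm_command", "body": {
  "steps": [
    [0, [-0.32, 1.1, 0], 0],
    [0, [-0.29, 1, 0], 0],
    [0, [-0.26, 0.9, 0], 0],
    [0, [-0.2, 0.7, 0], 0],
    [0, [-0.15, 0.5, 0], 0]
  ]
}}

```text
clock: 20.88
eef_pos: [386.7, -167.9, 159.6]
eef_rot: [3.142, -0.0, -0.115]
wrist_force: [0.4, 0.3, -2.5]
finger_gap: 11.7
```

>>> {"method": "arm_command", "body": {
  "steps": [
    [0, [-0.12, 0.4, 0], 0],
    [0, [-0.09, 0.3, 0], 0],
    [0, [-0.03, 0.1, 0], 0],
    [0, [0, 0, 0], 0]
  ]
}}

```text
clock: 21.22
eef_pos: [383.8, -174.8, 159.5]
eef_rot: [-3.142, -0.0, -0.115]
wrist_force: [-0.0, 0.4, -4.3]
finger_gap: 11.4
```

```bash
python3 w.py 404 -177.6 161; python3 - <<'E'
from h import *
p,d=manip.camera("scene");crop(p,190,140,350,310,4,"pics/s16.png");np.savez("s16.npz",p=p,d=d)
p,d=manip.camera("top");crop(p,320,130,460,290,4,"pics/t16.png");np.savez("t16.npz",p=p,d=d)
E
```

```text
clock 21.22 pos [ 383.8 -174.8  159.5] rot [-3.1416 -0.     -0.115 ] gap 11.4
cm tool: 2.04 0.04 -0.15 F [-0.   0.4 -4.3] M [-0.04 -0.05  0.03]
```

View pics/s16.png

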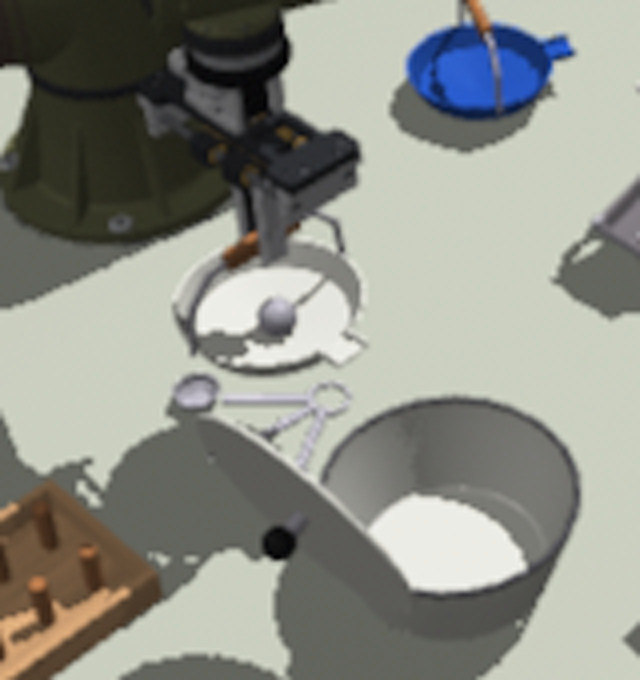

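View pics/t16.png

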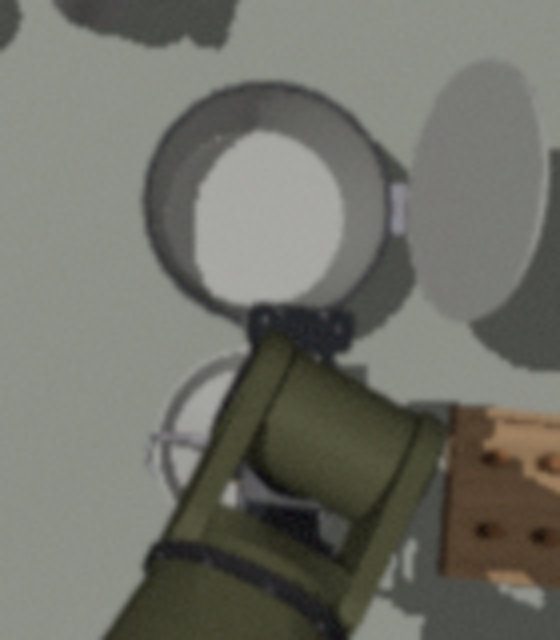

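```bash
python3 - <<'E'
from h import *
for z in (150,159,165): print(z,onz("scene",349/4+189.6,354/4+139.6,z).round(1))
s=np.load("s16.npz");C=cloud("scene",s["d"])
for u,v in ((276,227),(275,228),(278,226),(274,226)): print(C[v,u].round(0))
# ball
for z in (140,): print("ball",onz("scene",276/4+189.6,316/4+139.6,z).round(1))
# dish rim by depth
Q=C[190:245,228:285].reshape(-1,3);h=Q[(Q[:,2]>100)&(Q[:,2]<175)];print("z pct",np.percentile(h[:,2],[2,10,50,90,98]))
from scipy.optimize import least_squares
k=h[abs(h[:,2]-156)<5];r=least_squares(lambda x:np.hypot(k[:,0]-x[0],k[:,1]-x[1])-74,[384,-175],loss="cauchy",f_scale=3);print("rim centre",r.x,len(k))
# level: highest rim z each side
for a in range(0,360,45):
    c=np.array([384+72*np.cos(np.radians(a)),-175+72*np.sin(np.radians(a))]);m=h[np.hypot(*(h[:,:2]-c).T)<14]
    print(a,len(m),np.percentile(m[:,2],90).round(0) if len(m) else None)
E
```

```text
150 [ 469.2 -177.3  150. ]
159 [ 475.9 -183.8  159. ]
165 [ 480.3 -188.2  165. ]
[ 476. -187.  167.]
[ 474. -190.  163.]
[ 478. -180.  166.]
[ 463. -183.  160.]
ball [ 386.6 -172.4  140. ]
z pct [127.93707312 131.57306736 139.78148681 160.70328999 165.42972405]
rim centre [ 384.42779584 -176.46961703] 242
0 23 165.0
45 21 160.0
90 54 164.0
135 12 147.0
180 39 160.0
225 18 161.0
270 22 168.0
315 32 161.0
```

The lip end measures (476, -184.5, z≈160), against (477, -185.6) from the held pose, so they agree. The near rim of the basin is at x ≈ 484. Moving 20 mm forward puts the lip end about 13 mm inside the rim and leaves the dish body about 5 mm outside it.

>>> {"method": "arm_command", "body": {
  "steps": [
    [0, [0.1, 0, 0], 0],
    [0, [0.2, 0, 0], 0],
    [0, [0.3, 0, 0], 0],
    [0, [0.4, 0, 0], 0],
    [0, [0.4, 0, 0], 0]
  ]
}}

```text
clock: 21.73
eef_pos: [398.2, -176.4, 159.5]
eef_rot: [3.142, -0.0, -0.115]
wrist_force: [-0.5, 0.3, -3.8]
finger_gap: 11.8
```

>>> {"method": "arm_command", "body": {
  "steps": [
    [0, [0.3, 0, 0], 0],
    [0, [0.2, 0, 0], 0],
    [0, [0.1, 0, 0], 0],
    [0, [0, 0, 0], 0],
    [0, [0, 0, 0], 0]
  ]
}}

```text
clock: 22.15
eef_pos: [403.6, -177.1, 159.5]
eef_rot: [-3.142, 0.0, -0.115]
wrist_force: [0.2, 0.5, -4.5]
finger_gap: 11.6
```

>>> {"method": "arm_command", "body": {
  "steps": [
    [0, [0, 0, 0], 0],
    [0, [0, 0, 0], 0],
    [0, [0, 0, 0], 0],
    [0, [0, 0, 0], 0],
    [0, [0, 0, 0], 0]
  ]
}}

```text
clock: 22.57
eef_pos: [403.6, -177.1, 159.6]
eef_rot: [3.142, -0.0, -0.115]
wrist_force: [1.0, 0.4, -4.2]
finger_gap: 11.8
```

>>> {"method": "arm_command", "body": {
  "steps": [
    [0, [0, 0, 0], 0],
    [0, [0, 0, 0], 0],
    [0, [0, 0, 0], 0],
    [0, [0, 0, 0], 0],
    [0, [0, 0, 0], 0]
  ]
}}

```text
clock: 22.98
eef_pos: [403.7, -177.1, 159.6]
eef_rot: [-3.142, -0.0, -0.115]
wrist_force: [-0.8, 0.7, -4.2]
finger_gap: 11.1
```

```bash
python3 w.py 404 -177.6 161; python3 - <<'E'
from h import *
p,d=manip.camera("scene");crop(p,220,180,350,310,5,"pics/s17.png");np.savez("s17.npz",p=p,d=d)
cv2.imwrite("pics/s17f.png",p[:,:,::-1])
p2,d2=manip.camera("top");cv2.imwrite("pics/t17.png",p2[:,:,::-1])
o=lambda a:((a[...,0].astype(int)-a[...,2]>45)&(a[...,0].astype(int)>a[...,1]+15)).astype(np.uint8)
E
```

```text
clock 22.98 pos [ 403.7 -177.1  159.6] rot [-3.1416 -0.     -0.115 ] gap 11.1
cm tool: 0.04 0.05 -0.14 F [-0.8  0.7 -4.2] M [-0.02 -0.02  0.  ]
```

View pics/s17.png

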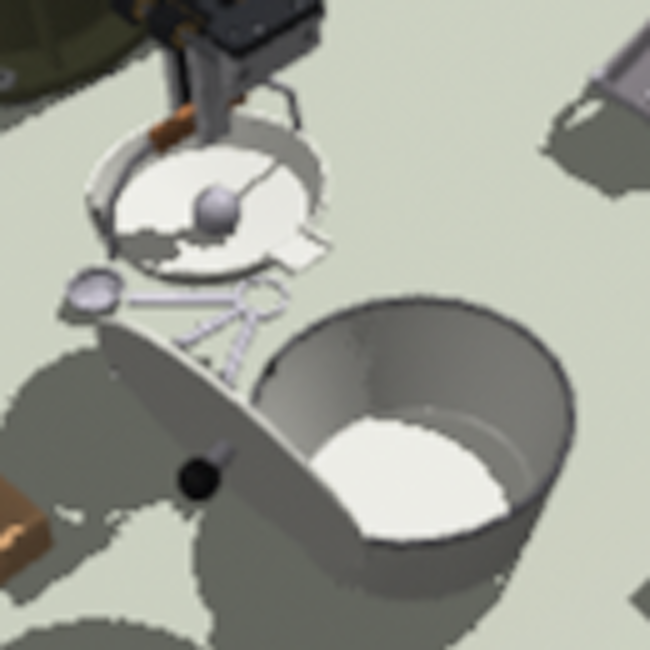

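View pics/t17.png

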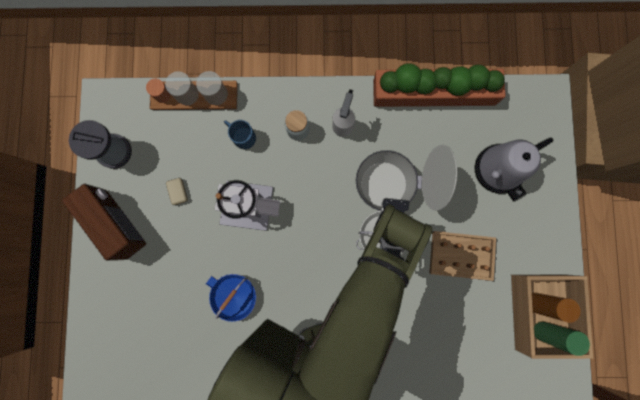

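View pics/s17f.png

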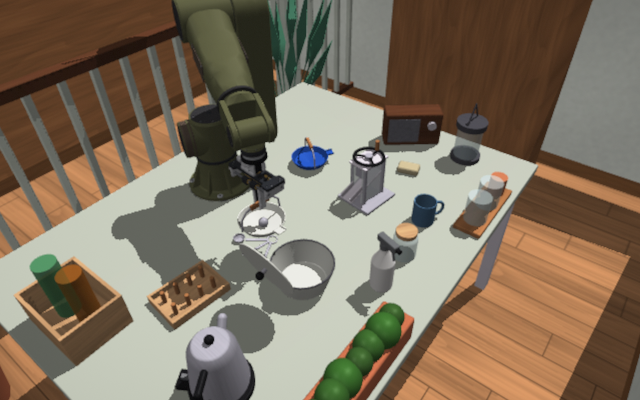

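```bash
python3 - <<'E'
from h import *
L=onz("scene",312/5+219.6,258/5+179.6,159);b=np.array([581,-198]);print("lip",L.round(1),"dist",np.hypot(*(L[:2]-b)))
B=onz("scene",216/5+219.6,210/5+179.6,140);print("ball",B.round(1))
s=np.load("s17.npz");C=cloud("scene",s["d"]);print("lip depth",C[229:232,280:283].reshape(-1,3).round(0))
p,d=manip.camera("top");T0=np.load("top0.npz")["p"]
dif=np.abs(p.astype(int)-T0).max(-1);
for n,(u0,v0,u1,v1) in dict(spray=(330,90,360,140),mug=(222,115,258,150),jar=(282,105,312,140),soap=(165,175,190,207),spoonL=(380,222,400,280)).items(): print(n,dif[v0:v1,u0:u1].mean().round(1))
st=manip.read_state();print(np.abs(st["qd"]).max())
E
```

```text
lip [ 497.2 -184.5  159. ] dist 84.83649191799684
ball [ 406.8 -174.6  140. ]
lip depth [[ 489. -184.  163.]
 [ 492. -182.  163.]
 [ 492. -179.  161.]
 [ 489. -184.  159.]
 [ 494. -185.  163.]
 [ 495. -181.  160.]
 [ 495. -191.  163.]
 [ 497. -188.  162.]
 [ 501. -188.  165.]]
spray 2.3
mug 3.0
jar 2.2
soap 2.2
spoonL 86.9
0.0022080627057638118
```

The lip end is 85 mm from the basin's centre, so it is inside the 98 mm rim. The ball is within about 4 mm of the dish's middle and the arm is at rest, so I hand in.

```bash
python3 -c "
from cell import manip
print(manip.sign_off())"
```

```text
the job is handed in; nothing more can be done
None
```

I turned the handwheel one full turn anticlockwise by its knob, and the ball rolled down and came to rest in the dish. I then lifted the dish by its bail, gave it a quarter turn anticlockwise, brought just the lip over the basin, and handed in still holding it there. That was at about 23 s, well under the 67 s limit.

**Last checks**
- **Wheel:** the knob came back to its start position within about 1 mm after the turn.
- **Lip:** its end is about 85 mm from the basin's centre, so 13 mm inside the 98 mm outer rim. The dish body should be about 5 mm outside the rim, worked out from its held position.
- **Height:** the dish's underside is about 118 mm above the table, 33 mm clear of the basin's rim.
- **Ball:** within about 4 mm of the dish's middle.
- **Quarter turn:** the tool turned 1.570 rad, from yaw -1.685 to -0.115.
- **Level and still:** the tool read vertical and the arm was not moving.

**Checks that disagreed**
- **Reported height:** the state's TCP height read about 41 mm lower than the fingertips seen in the images and depth. I set heights for the knob and the dish grip from the images instead.
- **Dish level:** depth points round the rim in mid-carry read mostly 160–168 mm. That is close to the depth noise, so they only roughly confirm it is level.
- **Bystanders:** the spray bottle, mug, jar and soap showed no change in the top view. The spoons' patch did change there, which I put down to the arm and its shadow, since the scene view shows them where they were. I checked the peg tray only by eye.

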